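Open the cheese display case: prop the hood, pin the prop, set out the portions

TASK

Open the display case for the day. Lift the clear hood right up until it leans back, swing the prop rod up as far as it goes and bring the hood forward onto it so that the rod's cross pin sits in the fork on the hood; then push the loose lock pin down through both holes at the foot of the rod until its collar is home. Only when the rod is pinned, set every wrapped cheese portion that lies at the front left of the worktop (two or three of them) flat on the floor of the case, side by side and the right way up, and leave hood, rod and pin as they are.

Things in the scene. Friction and masses are not known exactly. Their poses are not given: they have to be found in the camera images.
- case: steel display tray, 176 (x) x 258 (y) x 60 mm high, fixed to the worktop; origin at the centre of its underside; x points to the back, away from the robot, where the hood is hinged, y to its left, z up. Walls 4 mm thick, top edge 60 mm up; inside 168 x 250 mm, floor 8 mm up. The prop rod and its foot bracket are on the left (+y) outer side.
- case_floor (a point): centre of the inner floor of the case (8 mm above the worktop); axes as the case
- hood_hinge (a point): middle of the hood's hinge line (along the case's y), at x = +92, z = +64 mm in the case frame
- hood (a joint): hood angle in rad: 0 shut (level), 1.57 upright, 1.70 end stop, where it leans back and stays by itself. Forward of upright it falls shut under its weight (0.7 kg; about 3 N at the bar lifts it). Resting on the prop rod it reads about 1.40.
- hood_bar (a point): middle of the hood's black grip bar: a round bar 12 mm thick and 90 mm long along the case's y, 222 mm from the hinge line and 4 mm out from the hood's hinge plane; 32 mm of free gap between the bar and the edge of the hood; shut it is at the front, 68 mm above the worktop. The hood panel is 184 mm deep and 258 mm wide.
- socket (a point): centre of the fork socket on an ear at the hood's left edge, 140 mm from the hinge line, in the plane of the prop rod (y = +165 mm in the case frame); the fork opens on the underside of the hood, with flared mouth; where the centre of the rod's cross pin must come (it is 16 mm wide inside for the 10 mm cross pin)
- prop (a joint): angle of the prop rod in rad: 0 lying level along the case's left side pointing to the back, 0.94 swung fully up against its stop. Stiff pivot (0.12 Nm): it stays where it is left.
- prop_pivot (a point): pivot of the prop rod, at x = -50, y = +165, z = +40 mm in the case frame; axis along the case's y
- prop_grip (a point): point on the round steel rod (9 mm thick) 75 mm from its pivot, a good place (farther out the raised hood and its fork are in the way of a gripper from above) to grip it across; the case wall is 36 mm to its right
- prop_tip (a point): centre of the cross pin (10 mm thick, 32 mm long along y) at the rod's free end, 200.5 mm from the pivot. With the rod fully up and the hood brought forward, it comes into the fork.
- lock_hole (a point): centre of the hole (11.5 mm, vertical, through) in the foot bracket, at the bracket's upper face, 34.5 mm above the worktop, at x = -95, y = +165 mm in the case frame. With the rod fully up, a 6 mm thick flange on the rod's foot with an equal hole lies on the bracket, its hole over this one, its upper face 40.5 mm above the worktop.
- lock_pin: loose lock pin, 68 mm long, standing upright in its parking block; origin at the tip of the shaft, z up along it. Shaft 8 mm thick with a round tip and 34 mm long, then a collar 20 mm wide and 4 mm thick, then a black grip 16 mm thick and 30 mm long. Home, its collar lies on the flange and its tip is 6.5 mm above the worktop.
- pin_head (a point): point on the pin's axis in the middle of its grip, 55 mm above its tip; home, it is 27 mm above the lock_hole point
- pin_block: wooden parking block 50 x 50 x 66 mm, fixed, with a 12 mm hole 40 mm deep; origin at the centre of its underside; the pin stands in it with its collar on the block's top
- portion_a: wrapped cheese wedge 69 mm wide (x) x 101 mm long (y) x 47 mm high; origin at the centre of its underside; the broad rind end is at -y, the narrow point at +y; its sides taper by about 18 degrees each, its centre of mass is about 14 mm from the origin towards the rind; grip it firmly across x near there or a little nearer the origin, where it is about 40 mm wide. May be absent. 0.2 kg.
- portion_b: wrapped cheese wedge 65 x 106 x 42 mm, otherwise as portion_a. May be absent.
- portion_c: wrapped cheese wedge 58 x 111 x 44 mm, otherwise as portion_a. May be absent.

How it is judged:
By the outcome, as a careful person would: the job done as asked, in the order asked, and still so for the second after the job is handed in, with the robot touching nothing.
Of portion_a, portion_b, portion_c only 2 to 3 are there at a start; the rules pass over those that are not, and their reading is None.
At some moment in a run one of portion_a, portion_b, portion_c may be knocked a few centimetres aside while the robot is not near it.
It also fails if it takes over 210 s, if anything falls off the work surface, if the arm or the gripper's body presses on something with over 40 N, if the wrist force passes 120 N, or if a joint passes its speed limit or range.

ROBOT

A 7-joint arm with a two-finger parallel gripper is mounted at the origin on a cart in front of the work surface, level with it; the furniture and walls round the work are solid. World frame = base frame: x ahead of the robot, y to its left, z up, the work surface at z = 0. Lengths are in m, angles in rad, forces in N, time in s.
With the tool pointing down it reaches from about 0.4 to 0.85 m from the base axis. Payload 4.5 kg.
Tool frame: the origin (TCP) lies midway between the tips of the shut fingers; the grasp point (between the pads) lies manip.grip_depth behind it (manip.grip_depth is the distance from the TCP to the grasp point, in m); z points along the fingers, y is the line along which they close (so a half turn about z gives the same grasp; the last joint's range is limited). The gripper opens to 85 mm and grips with 20 to 120 N. Pads are 22 mm wide; open, the fingers measure 114 mm over their backs; the gripper's body (76 mm by 85 mm) begins 54 mm behind the grasp point. The pads swing forward as they close: fully open they stand 13 mm farther back than shut.
Start: joints at [1.149, 0.689, -0.195, 1.565, 0.157, 0.902, -0.215], TCP at [0.275, -0.561, 0.231] pointing down, gripper open.
Joint ranges: [-3.01, 3.01], [-0.46, 2.08], [-1.47, 1.51], [0.13, 2.56], [-1, 4.14], [0.04, 2.09], [-2.66, 2.66]. Speed limits (rad/s): [2.57, 2.57, 3.14, 3.14, 3.14, 3.14, 3.14].

INTERFACE

Orientations are given as a unit quaternion [w, x, y, z].
In Python, from rig import manip gives the robot as it stands.
- The arm moves only by the tool play_rows, never from a script. Its argument "commands" is a list of rows, each a list of 3 entries, a list of its own where there are three numbers: the turn, a rotation vector about the tool's x, y, z in rad, then the shift along the tool's x, y, z in mm, then the closure, from -1 (fully open) to 1 (shut). A call has 1 to 10 rows; each row is the pose to reach, as a shift and turn from the pose commanded when the call began, along the tool's axes at that moment; what a row does not reach only later rows make up. A row lasts 1/12 s, in which the tool goes at most 41.7 mm and 7.16 degrees, less where a joint would pass 70% of its speed; a pose out of reach is approached as far as the arm can. A call with a gripper value outside its range is refused whole. The fingers move at their own pace and stop on an object; "squeeze" is the grip in N (left out, the last holds). Time passes only in rows, so rows that repeat a pose let the fingers close. It gives the time, the measured TCP pose, the force, the opening and the grip force at its end, in the units of the state.
- manip.get_state(): the state, without advancing time (a new reading comes with each control period).
- manip.camera(name): name is "scene" or "top" or "wrist"; returns the picture (480x640x3 uint8, red, green, blue); there is no depth.
- manip.camera_info(name): a dict with "fx", "fy", "cx", "cy" (pixels), "rvec" (rotation vector, rad) and "tvec" (3), from world to camera coordinates, as OpenCV has them; the wrist camera has in their place "tool_from_camera" (4x4, takes a point from camera to tool coordinates, whose origin is the TCP and whose axes are the flange's). Camera axes: x right, y down, z forward; pixel columns grow to the right and rows downward; lengths in m; the calibration is good to about 2 mm. The wrist camera is an equidistant fisheye: a pixel r from the principal point sees the ray r / f radians off the axis. A picture is of the moment at which its call begins: read the wrist's pose just before it. camera_info takes no time and is no camera call.
- manip.job_done(): hands the job in; it is judged then, once.
The state is a dict: "t": time; "joint_pos": joint angles; "qd": joint speeds; "effort": joint torques, N m; "tcp_pos": TCP position; "tool_rot": TCP orientation; "contact_force": force on the tool from outside, world axes, zero at the start; "wrist_torque": the same for the moment, N m; "opening": finger opening in m; "finger_force": force on a finger pad.
Only numpy, scipy, OpenCV 4.12 (cv2) and the standard library are available. Lean on these libraries where they do the work, as an engineer would, in place of code of your own. Each camera call takes 0.05 s, during which the arm holds its last target. There are 200 camera calls.

## Working session

There is one attempt and no reset: what is moved stays moved. The work goes in short steps, Python scripts to look and compute and a tool call to move; the robot and the scene stay as the last step left them, time stands still between calls to the robot, and variables do not carry over. Pictures are saved under pics/ and viewed, at most 14 in all, crops included, and the job is handed in when it is done.

Besides the shell and the picture viewer there is one more tool, called after "Emit:" as name([rows], argument=value, ...), one row to a line, values as JSON. play_rows: Moves the arm, as the interface text tells. Its arguments: {"type":"object","properties":{"commands":{"type":"array","items":{"type":"array"}},"squeeze":{"type":"number"}},"required":["commands"]}

```bash
mkdir -p pics; ls; cat > h.py <<'E'
import numpy as np, cv2
from scipy.spatial.transform import Rotation as R
from rig import manip
def save(name,fn):
    cv2.imwrite('pics/'+fn, cv2.cvtColor(manip.camera(name),cv2.COLOR_RGB2BGR))
def ray(name,u,v):
    c=manip.camera_info(name); Rm=R.from_rotvec(c['rvec']).as_matrix(); t=np.array(c['tvec'])
    d=Rm.T@np.array([(u-c['cx'])/c['fx'],(v-c['cy'])/c['fy'],1]); return -Rm.T@t,d
def atz(name,u,v,z):
    o,d=ray(name,u,v); return o+d*(z-o[2])/d[2]
def proj(name,P):
    c=manip.camera_info(name); K=np.array([[c['fx'],0,c['cx']],[0,c['fy'],c['cy']],[0,0,1.]])
    return cv2.projectPoints(np.atleast_2d(np.array(P,float)),np.array(c['rvec'],float),np.array(c['tvec'],float),K,None)[0][:,0]
def rot(): 
    q=manip.get_state()['tool_rot']; return R.from_quat([q[1],q[2],q[3],q[0]])
def st():
    s=manip.get_state(); print('t',s['t'],'p',np.round(s['tcp_pos'],4),'q',np.round(s['tool_rot'],3),'F',np.round(s['contact_force'],1),'op',s['opening'],'ff',s['finger_force'],'j',np.round(s['joint_pos'],2)); print(np.round(rot().as_matrix(),3).tolist())
def go(p,Rt=None):
    "shift (mm) & rotvec in current tool frame to reach world TCP p, orientation matrix Rt"
    s=manip.get_state(); r=rot(); print('shift mm',np.round(r.inv().apply(np.array(p)-s['tcp_pos'])*1000,1), 'turn',None if Rt is None else np.round((r.inv()*R.from_matrix(Rt)).as_rotvec(),3))
E
python3 - <<'E'
from h import *
save('scene','s0.png');save('top','t0.png');st();print(manip.grip_depth)
for n in('scene','top'):
    o,d=ray(n,320,240);print(n,o,d)
E
```

```text
pics
t 0.1 p [ 0.2748 -0.5607  0.2305] q [-0.001  0.974  0.226 -0.   ] F [ 0.1  0.1 -0.3] op 0.08556139093387075 ff 0.0 j [ 1.15  0.69 -0.19  1.57  0.16  0.9  -0.22]
[[0.898, 0.44, -0.001], [0.44, -0.898, 0.001], [-0.0, -0.002, -1.0]]
0.0187
scene [0.10440058 0.37056722 0.75253001] [ 0.51849831 -0.34154031 -0.78391283]
top [0.3689199  0.07343526 1.37170309] [ 0.17255948 -0.01072345 -0.98512923]
```

View pics/s0.png

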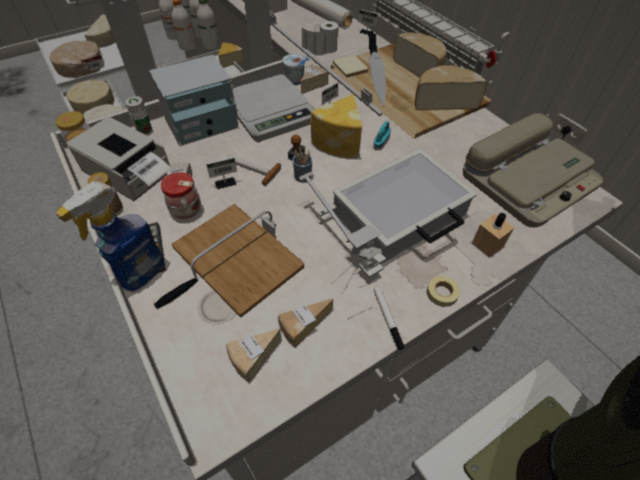

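View pics/t0.png

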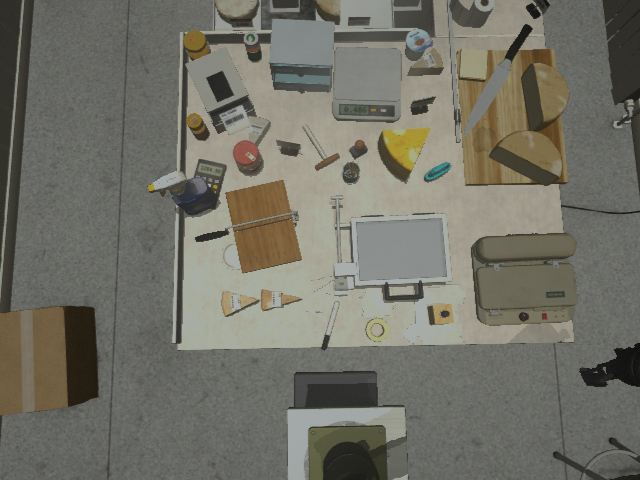

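```bash
python3 - <<'E'
import cv2
i=cv2.imread('pics/t0.png'); cv2.imwrite('pics/t0c.png',cv2.resize(i[185:335,315:475],None,fx=5,fy=5,interpolation=cv2.INTER_CUBIC)[:600,:800] if 0 else cv2.resize(i[190:340,315:475],(640*5//4,600),interpolation=cv2.INTER_CUBIC))
from h import *
for n,u,v in (('case',400,248),('bar',404,292),('block',441,314),('p1',237,302),('p2',278,299),('base',350,455)): print(n,atz('top',u,v,.05))
E
```

```text
case [ 0.57404684 -0.15840179  0.05      ]
bar [ 0.45421425 -0.16366777  0.05      ]
block [ 0.39360468 -0.25977005  0.05      ]
p1 [0.43657839 0.28439748 0.05      ]
p2 [0.44234479 0.17480699 0.05      ]
base [ 0.04141626 -0.0059765   0.05      ]
```

View pics/t0c.png

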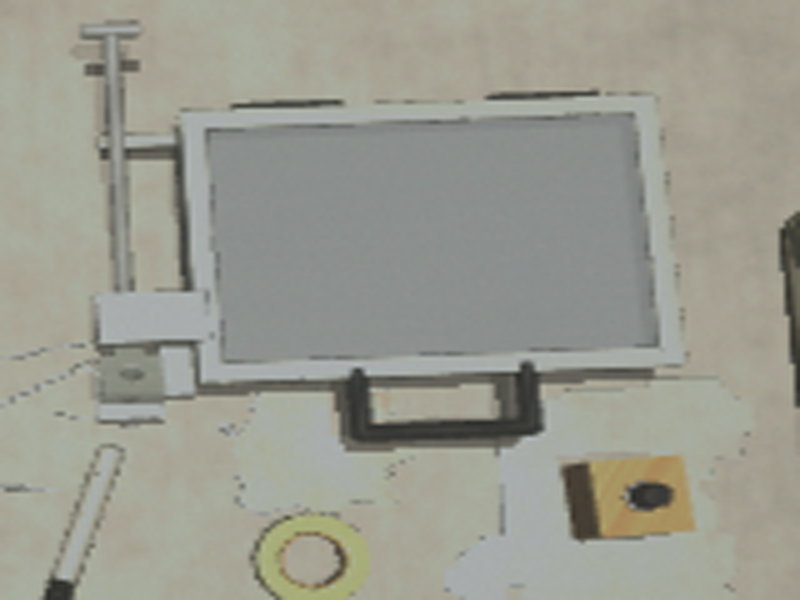

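```bash
cat >> h.py <<'E'
def cw(p,q):
    "case frame -> world; p=(x,y,yaw)"
    q=np.atleast_2d(np.array(q,float)); c,s=np.cos(p[2]),np.sin(p[2])
    return np.c_[p[0]+c*q[:,0]-s*q[:,1], p[1]+s*q[:,0]+c*q[:,1], q[:,2]]
E
python3 - <<'E'
from h import *
from scipy.optimize import least_squares
m=np.array([[92,129,66],[92,-129,66],[-92,-129,66],[-92,129,66],[150.5,165,45],[-95,165,34.5],[-130,0,74]])/1000
c=np.array([(181,112),(657,97),(683,362),(200,384),(110,30),(132,373),(446,430)],float)
px=np.c_[315+c[:,0]/5,190+c[:,1]/4]
f=lambda p:(proj('top',cw(p,m))-px).ravel()
r=least_squares(f,[.574,-.158,0],loss='soft_l1');print(r.x,np.round(f(r.x).reshape(-1,2),1).tolist())
P=r.x
for n,q in dict(bar=[-.13,0,.068],grip=[.025,.165,.04],hole=[-.095,.165,.0345],floor=[0,0,.008],hinge=[.092,0,.064]).items(): print(n,cw(P,[q]).round(4))
print('pin',atz('top',315+654/5,190+495/4,.1))
print('blocktop c',atz('top',315+643/5,190+496/4,.066))
print('block corners',[atz('top',315+a/5,190+b/4,.066)[:2].round(4) for a,b in((592,458),(685,456),(694,530),(597,538))])
E
```

```text
[ 0.56922588 -0.158394    0.01593853] [[0.4, -0.9], [-0.2, -0.4], [-0.1, 0.7], [-0.2, -1.3], [0.1, 1.1], [-0.6, 4.0], [0.5, -0.4]]
bar [[ 0.4392 -0.1605  0.068 ]]
grip [[0.5916 0.007  0.04  ]]
hole [[0.4716 0.0051 0.0345]]
floor [[ 0.5692 -0.1584  0.008 ]]
hinge [[ 0.6612 -0.1569  0.064 ]]
pin [ 0.3930542  -0.25954995  0.1       ]
blocktop c [ 0.39316514 -0.26260281  0.066     ]
block corners [array([ 0.4186, -0.2371]), array([ 0.4189, -0.2864]), array([ 0.3705, -0.2882]), array([ 0.3663, -0.2368])]
```

```bash
cat >> h.py <<'E'
P=[0.5692,-0.1584,0.0159]
def down(a):
    "tool pointing down with tool y along world angle a"
    y=np.array([np.cos(a),np.sin(a),0]); z=np.array([0,0,-1.]); return np.c_[np.cross(y,z),y,z]
E
python3 -c "
from h import *
go([.439,-.1605,.16],down(.016))"
```

```text
shift mm [ 323.6 -286.9   71. ] turn [-2.000e-03 -1.000e-03 -1.131e+00]
```

Emit:
play_rows([
  [[0,0,-0.4],[120,-110,0],0.3],
  [[0,0,-0.8],[220,-200,0],0.3],
  [[0,0,-1.131],[323,-287,40],0.3],
  [[0,0,-1.131],[323,-287,71],0.3],
  [[0,0,-1.131],[323,-287,71],0.3],
  [[0,0,-1.131],[323,-287,71],0.3],
  [[0,0,-1.131],[323,-287,71],0.3],
  [[0,0,-1.131],[323,-287,71],0.3],
  [[0,0,-1.131],[323,-287,71],0.3],
  [[0,0,-1.131],[323,-287,71],0.3],
])

```text
t: 0.93
tcp_pos: [0.4304, -0.1802, 0.1645]
tool_rot: [-0.0, 0.7, 0.714, 0.0]
contact_force: [1.1, 0.3, 1.1]
opening: 0.0298
finger_force: 0.0
```

Emit:
play_rows([
  [[0,0,0],[0,0,0],0.3],
  [[0,0,0],[0,0,0],0.3],
  [[0,0,0],[0,0,0],0.3],
])

```text
t: 1.18
tcp_pos: [0.43, -0.182, 0.1649]
tool_rot: [-0.0, 0.701, 0.713, -0.001]
contact_force: [0.1, 0.1, -0.1]
opening: 0.0296
finger_force: 0.0
```

```bash
python3 -c "
from h import *
st();save('wrist','w1.png');go([.439,-.1605,.049],down(.016));print(manip.camera_info('wrist'))"
```

```text
t 1.1833 p [ 0.43   -0.182   0.1649] q [-0.     0.701  0.713 -0.001] F [ 0.1  0.1 -0.1] op 0.029610508145060204 ff 0.0 j [ 0.55  0.62 -0.4   2.09  0.47  0.52 -0.18]
[[-0.016, 1.0, -0.001], [1.0, 0.016, -0.0], [-0.0, -0.001, -1.0]]
shift mm [ 22.6   9.8 115.9] turn [-0.001  0.001 -0.002]
{'fx': 371.64829954431775, 'fy': 371.64829954431775, 'cx': 326.3847912760874, 'cy': 233.51910111175116, 'tool_from_camera': array([[ 2.33930392e-04, -9.55744690e-01, -2.94197268e-01,
         7.57247437e-02],
       [ 9.99999929e-01,  3.10207318e-04, -2.12607757e-04,
        -1.36037715e-03],
       [ 2.94460880e-04, -2.94197197e-01,  9.55744695e-01,
        -1.43040172e-01],
       [ 0.00000000e+00,  0.00000000e+00,  0.00000000e+00,
         1.00000000e+00]])}
```

View pics/w1.png

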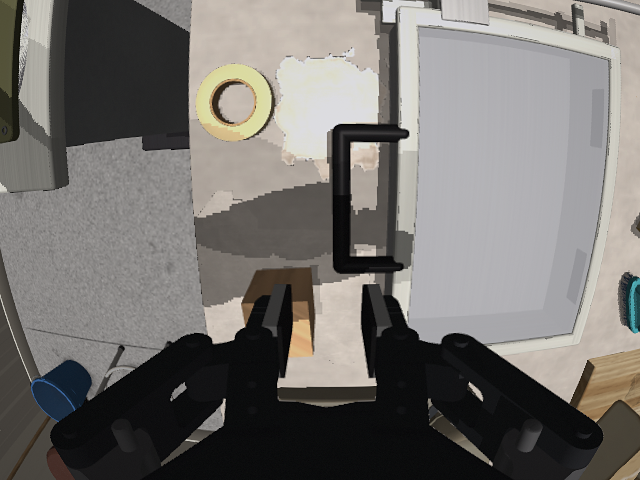

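```bash
cat >> h.py <<'E'
def wray(u,v,pos=None,r=None):
    c=manip.camera_info('wrist'); T=np.array(c['tool_from_camera']); x,y=(u-c['cx'])/c['fx'],(v-c['cy'])/c['fy']; th=np.hypot(x,y)
    d=np.array([x/th*np.sin(th),y/th*np.sin(th),np.cos(th)]); r=r or rot(); pos=np.array(manip.get_state()['tcp_pos'] if pos is None else pos)
    return pos+r.apply(T[:3,3]), r.apply(T[:3,:3]@d)
def watz(u,v,z,**k):
    o,d=wray(u,v,**k); return (o+d*(z-o[2])/d[2]).round(4)
E
python3 -c "
from h import *
print(watz(342,130,.068),watz(342,265,.068), watz(342,198,.068))"
```

```text
[ 0.437  -0.1121  0.068 ] [ 0.4393 -0.2041  0.068 ] [ 0.438  -0.1567  0.068 ]
```

Emit:
play_rows([
  [[0,0,0],[23,8,30],0.3],
  [[0,0,0],[23,8,60],0.3],
  [[0,0,0],[23,8,90],0.3],
  [[0,0,0],[23,8,115],0.3],
  [[0,0,0],[23,8,116],0.3],
  [[0,0,0],[23,8,116],0.7],
  [[0,0,0],[23,8,116],1],
  [[0,0,0],[23,8,116],1],
  [[0,0,0],[23,8,116],1],
  [[0,0,0],[23,8,116],1],
], squeeze=35)

```text
t: 2.07
tcp_pos: [0.4392, -0.16, 0.0502]
tool_rot: [0.002, 0.702, 0.712, 0.001]
contact_force: [2.2, -4.1, -2.9]
opening: 0.0109
finger_force: 34.0
```

```bash
cat > arc.py <<'E'
from h import *
import sys
# arc of the bar about the hinge: print tool shifts from current pose to follow hood angles
s=manip.get_state(); p=np.array(s['tcp_pos']); g=p+rot().apply([0,0,-manip.grip_depth])
h=cw(P,[[.092,0,.064]])[0]; ex=np.array([np.cos(P[2]),np.sin(P[2]),0])
dx=(g-h)@ex; dz=g[2]-h[2]; r=np.hypot(dx,dz); a0=np.pi-np.arctan2(dz,dx); off=.004/.222
print('r',r,'hood',a0-off)
for a in [float(x) for x in sys.argv[1:]]:
    t=a+off; q=h+ex*(-np.cos(t)*.222)+[0,0,np.sin(t)*.222]; d=q-(h+ex*dx+[0,0,dz]); print(a,np.round(rot().inv().apply(d)*1000).astype(int).tolist())
E
python3 arc.py .15 .3 .45 .6 .75 .9 1.05 1.2 1.3 1.4 1.5 1.57 1.65 1.7 1.75;python3 -c "
from h import *
st()"
```

```text
r 0.22208592156576049 hood 0.004240060377584325
0.15 [0, 3, -32]
0.3 [0, 11, -64]
0.45 [0, 24, -95]
0.6 [0, 42, -124]
0.75 [0, 63, -149]
0.9 [0, 88, -171]
1.05 [0, 116, -189]
1.2 [0, 146, -203]
1.3 [0, 167, -209]
1.4 [0, 189, -214]
1.5 [0, 211, -216]
1.57 [0, 227, -216]
1.65 [0, 244, -215]
1.7 [0, 255, -214]
1.75 [0, 266, -212]
t 2.0667 p [ 0.4392 -0.16    0.0502] q [0.002 0.702 0.712 0.001] F [ 2.2 -4.1 -2.9] op 0.010880771426171106 ff 34.022961258888245 j [ 0.34  0.83 -0.14  2.17  0.64  0.18 -0.37]
[[-0.015, 1.0, 0.003], [1.0, 0.015, -0.001], [-0.001, 0.003, -1.0]]
```

Emit:
play_rows([
  [[0,0,0],[0,1,-16],1],
  [[0,0,0],[0,3,-32],1],
  [[0,0,0],[0,6,-48],1],
  [[0,0,0],[0,11,-64],1],
  [[0,0,0],[0,17,-80],1],
  [[0,0,0],[0,24,-95],1],
  [[0,0,0],[0,33,-110],1],
  [[0,0,0],[0,42,-124],1],
  [[0,0,0],[0,52,-137],1],
  [[0,0,0],[0,63,-149],1],
])

```text
t: 2.9
tcp_pos: [0.4969, -0.1585, 0.1986]
tool_rot: [-0.002, 0.702, 0.713, -0.003]
contact_force: [-4.3, -0.7, -1.8]
opening: 0.0106
finger_force: 34.1
```

```bash
python3 arc.py .75 .9 1.05 1.2 1.3 1.4 1.5 1.57 1.65 1.7 1.75;python3 -c "
from h import *
st()"
```

```text
r 0.2245551641546367 hood 0.7332145017243519
0.75 [0, 4, -1]
0.9 [0, 29, -23]
1.05 [0, 57, -42]
1.2 [0, 87, -56]
1.3 [0, 108, -63]
1.4 [0, 130, -67]
1.5 [0, 152, -70]
1.57 [0, 167, -70]
1.65 [0, 185, -69]
1.7 [0, 196, -68]
1.75 [0, 207, -66]
t 2.9 p [ 0.4969 -0.1585  0.1986] q [-0.002  0.702  0.713 -0.003] F [-4.3 -0.7 -1.8] op 0.010608850462550144 ff 34.10468280315399 j [ 0.5   0.63 -0.46  1.9   0.41  0.71 -0.18]
[[-0.015, 1.0, -0.008], [1.0, 0.015, -0.001], [-0.001, -0.008, -1.0]]
```

Emit:
play_rows([
  [[0,0,0],[0,12,-11],1],
  [[0,0,0],[0,25,-22],1],
  [[0,0,0],[0,39,-31],1],
  [[0,0,0],[0,53,-40],1],
  [[0,0,0],[0,68,-48],1],
  [[0,0,0],[0,83,-54],1],
  [[0,0,0],[0,104,-60],1],
  [[0,0,0],[0,126,-65],1],
  [[0,0,0],[0,148,-67],1],
  [[0,0,0],[0,164,-67],1],
])

```text
t: 3.73
tcp_pos: [0.6659, -0.154, 0.2678]
tool_rot: [0.0, 0.701, 0.713, 0.001]
contact_force: [-0.4, 0.5, 8.2]
opening: 0.0107
finger_force: 37.8
```

Emit:
play_rows([
  [[0,0,0],[0,9,0],1],
  [[0,0,0],[0,17,1],1],
  [[0,0,0],[0,23,1],1],
  [[0,0,0],[0,28,2],1],
  [[0,0,0],[0,28,2],1],
  [[0,0,0],[0,28,2],1],
])

```text
t: 4.23
tcp_pos: [0.6934, -0.1533, 0.2648]
tool_rot: [0.0, 0.701, 0.713, 0.001]
contact_force: [0.3, 1.2, 5.7]
opening: 0.0107
finger_force: 38.2
```

```bash
python3 arc.py 1.7 1.75;python3 -c "
from h import *
st();save('scene','s1.png')"
```

```text
r 0.22186812444536036 hood 1.6983501241682544
1.7 [0, 0, 0]
1.75 [0, 11, 2]
t 4.2333 p [ 0.6934 -0.1533  0.2648] q [0.    0.701 0.713 0.001] F [0.3 1.2 5.7] op 0.010700171326651046 ff 38.180996775627136 j [ 0.36  0.81 -0.47  1.22  0.36  1.19 -0.09]
[[-0.017, 1.0, 0.002], [1.0, 0.017, 0.002], [0.001, 0.002, -1.0]]
```

View pics/s1.png

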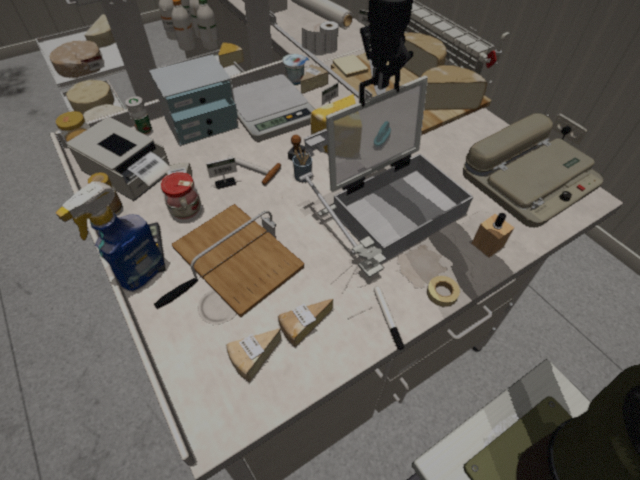

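Emit:
play_rows([
  [[0,0,0],[0,2,0],1],
  [[0,0,0],[0,2,0],1],
  [[0,0,0],[0,0,0],0.4],
  [[0,0,0],[0,0,0],0.4],
  [[0,0,0],[0,0,0],0.4],
  [[0,0,0],[0,0,-25],0.4],
  [[0,0,0],[0,0,-60],0.4],
  [[0,0,0],[0,0,-90],0.4],
  [[0,0,0],[0,-40,-90],0.4],
  [[0,0,0],[0,-80,-90],0.4],
])

```text
t: 5.12
tcp_pos: [0.6155, -0.1555, 0.3552]
tool_rot: [0.003, 0.702, 0.712, 0.003]
contact_force: [-0.5, -0.8, -0.6]
opening: 0.0253
finger_force: 0.0
```

```bash
python3 -c "
from h import *
st();go([.580,.007,.34],down(np.pi/2+.016));go([.5916,.007,.13],down(np.pi/2+.016))"
```

```text
t 5.1167 p [ 0.6155 -0.1555  0.3552] q [0.003 0.702 0.712 0.003] F [-0.5 -0.8 -0.6] op 0.025277556426596664 ff 0.0 j [ 0.44  0.62 -0.5   1.35  0.3   1.24 -0.07]
[[-0.015, 1.0, 0.008], [1.0, 0.015, 0.001], [0.0, 0.008, -1.0]]
shift mm [163.  -33.1  15. ] turn [ 0.007  0.006 -1.571]
shift mm [162.8 -23.2 225.1] turn [ 0.007  0.006 -1.571]
```

Emit:
play_rows([
  [[0,0,-0.12],[30,-33,0],0.4],
  [[0,0,-0.24],[60,-33,0],0.4],
  [[0,0,-0.36],[90,-33,0],0.4],
  [[0,0,-0.48],[120,-33,5],0.4],
  [[0,0,-0.6],[150,-33,15],0.4],
  [[0,0,-0.72],[163,-33,45],0.4],
  [[0,0,-0.84],[163,-33,75],0.4],
  [[0,0,-0.96],[163,-33,105],0.4],
  [[0,0,-1.08],[163,-33,135],0.4],
  [[0,0,-1.2],[163,-33,135],0.4],
])

```text
t: 5.95
tcp_pos: [0.5734, 0.0047, 0.2122]
tool_rot: [-0.005, 0.173, 0.985, -0.002]
contact_force: [-1.7, -0.9, 0.1]
opening: 0.0256
finger_force: 0.0
```

Emit:
play_rows([
  [[0,0,-0.12],[0,0,0],0.4],
  [[0,0,-0.24],[0,0,0],0.4],
  [[0,0,-0.371],[0,0,0],0.4],
  [[0,0,-0.371],[0,0,0],0.4],
  [[0,0,-0.371],[0,0,0],0.4],
])

```text
t: 6.37
tcp_pos: [0.5772, 0.0061, 0.2178]
tool_rot: [-0.0, -0.006, 1.0, 0.0]
contact_force: [0.9, -0.0, -0.3]
opening: 0.0254
finger_force: 0.0
```

```bash
python3 -c "
from h import *
st();save('wrist','w2.png');go([.5916,.007,.021],down(np.pi/2+.016))"
```

```text
t 6.3667 p [0.5772 0.0061 0.2178] q [-0.    -0.006  1.     0.   ] F [ 0.9 -0.  -0.3] op 0.025378530130100156 ff 0.0 j [ 0.39  0.77 -0.87  1.71  0.68  1.    0.85]
[[-1.0, -0.013, -0.001], [-0.013, 1.0, 0.0], [0.001, 0.0, -1.0]]
shift mm [-14.4   0.7 196.9] turn [-0.    -0.    -0.004]
```

View pics/w2.png

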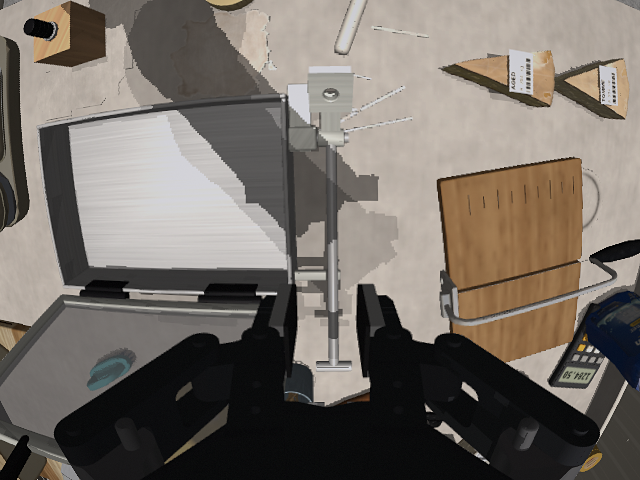

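```bash
python3 -c "
from h import *
for u,v in((332,160),(333,250),(333,320),(333,365),(333,137)):print(watz(u,v,.04))
print('rest',watz(315,274,.035),'pin',watz(42,30,.1),atz('top',315+150/5,190+146/4,.04),'hole',watz(331,94,.077))
print(cw(P,[[-.05,.165,.04],[.1505,.165,.04],[.025,.165,.04]]))
"
```

```text
[0.533  0.0111 0.04  ]
[0.6151 0.0134 0.04  ]
[0.6891 0.0148 0.04  ]
[0.7457 0.016  0.04  ]
[0.5131 0.0117 0.04  ]
rest [ 0.6415 -0.0032  0.035 ] pin [ 0.401  -0.2401  0.1   ] [ 0.63867346 -0.01088559  0.04      ] hole [0.4788 0.009  0.077 ]
[[0.51658293 0.00578418 0.04      ]
 [0.71705759 0.00897199 0.04      ]
 [0.59157345 0.00697663 0.04      ]]
```

```bash
python3 - <<'E'
from h import *
for a in(0,.1,.2):
  q=[[-.05,.165,.04],[-.05+.2005*np.cos(a),.165,.04+.2005*np.sin(a)],[-.05+.075*np.cos(a),.165,.04+.075*np.sin(a)]]
  print(a,'scene',proj('scene',cw(P,q)).round().tolist(),'top',proj('top',cw(P,q)).round(1).tolist())
i=cv2.imread('pics/s1.png'); j=cv2.imread('pics/w2.png')
cv2.imwrite('pics/c1.png',np.hstack([cv2.resize(i[150:300,280:430],(500,500),interpolation=cv2.INTER_CUBIC),cv2.resize(j[240:390,270:360],(300,500),interpolation=cv2.INTER_CUBIC)]))
E
```

```text
0 scene [[358.0, 248.0], [306.0, 190.0], [337.0, 225.0]] top [[340.2, 270.6], [337.1, 199.0], [339.0, 243.4]]
0.1 scene [[358.0, 248.0], [306.0, 184.0], [337.0, 223.0]] top [[340.2, 270.6], [337.4, 197.5], [339.1, 243.1]]
0.2 scene [[358.0, 248.0], [306.0, 178.0], [337.0, 221.0]] top [[340.2, 270.6], [337.7, 196.7], [339.3, 243.1]]
```

View pics/c1.png

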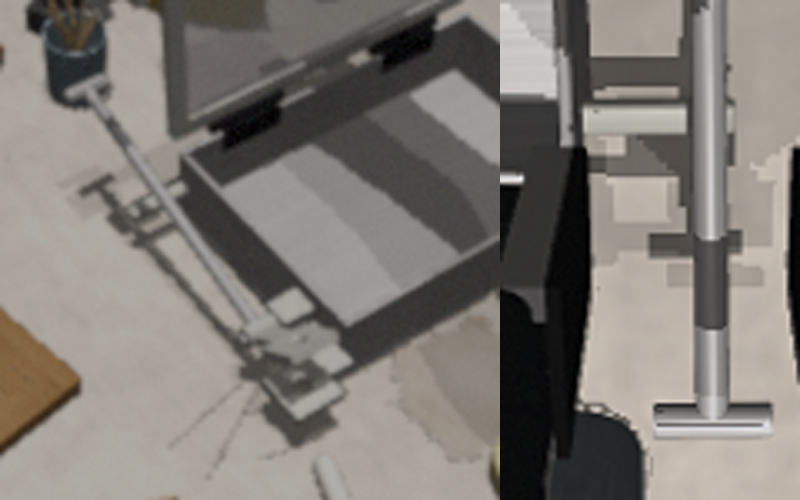

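Emit:
play_rows([
  [[0,0,0],[-13,4,35],0.4],
  [[0,0,0],[-13,4,70],0.4],
  [[0,0,0],[-13,4,105],0.4],
  [[0,0,0],[-13,4,140],0.4],
  [[0,0,0],[-13,4,165],0.4],
  [[0,0,0],[-13,4,180],0.4],
  [[0,0,0],[-13,4,180],0.4],
  [[0,0,0],[-13,4,180],1],
  [[0,0,0],[-13,4,180],1],
  [[0,0,0],[-13,4,180],1],
], squeeze=30)

```text
t: 7.25
tcp_pos: [0.5911, 0.0109, 0.0397]
tool_rot: [0.001, -0.008, 1.0, 0.0]
contact_force: [-0.9, -0.1, -2.4]
opening: 0.0078
finger_force: 29.2
```

Emit:
play_rows([
  [[0,0,0],[0,0,0],1],
  [[0,0,0],[0,0,0],1],
  [[0,0,0],[0,0,0],1],
  [[0,0,0],[0,0,0],1],
])

```text
t: 7.58
tcp_pos: [0.5913, 0.0109, 0.0389]
tool_rot: [0.001, -0.008, 1.0, 0.0]
contact_force: [-0.1, -0.1, 0.7]
opening: 0.0076
finger_force: 29.4
```

```bash
cat > parc.py <<'E'
from h import *
# rod arc: from current grasp; a0 from grasp geometry; tool tilt (about case -y) goes to tt as the rod goes up
import sys
s=manip.get_state(); p=np.array(s['tcp_pos']); r=rot(); g=p+r.apply([0,0,-manip.grip_depth])
o=cw(P,[[-.05,.165,.04]])[0]; ex=np.array([np.cos(P[2]),np.sin(P[2]),0]); ey=np.array([-np.sin(P[2]),np.cos(P[2]),0])
dx=(g-o)@ex; dz=g[2]-o[2]; a0=np.arctan2(dz,dx); L=np.hypot(dx,dz); print('a',a0,'L',L,'dy',(g-o)@ey)
tt=float(sys.argv[1]); a1=float(sys.argv[2]); n=int(sys.argv[3])
for k in range(1,n+1):
    a=a0+(a1-a0)*k/n; t=tt*k/n; rr=R.from_rotvec(-ey*t)*r
    q=o+ex*(L*np.cos(a)-dx)+[0,0,L*np.sin(a)-dz]+(g-o)
    T=q+rr.apply([0,0,manip.grip_depth]); print(round(a,2),(r.inv()*rr).as_rotvec().round(3).tolist(),(r.inv().apply(T-p)*1000).round().astype(int).tolist())
E
python3 parc.py .5 .96 12; python3 -c "
from h import *
st()"
```

```text
a 0.23175148635789203 L 0.07675533203080626 dy 0.0039253711420226016
0.29 [0.0, -0.042, -0.0] [0, 0, -5]
0.35 [0.0, -0.083, -0.0] [1, 0, -9]
0.41 [0.0, -0.125, -0.0] [2, 0, -13]
0.47 [0.0, -0.167, -0.0] [3, 0, -18]
0.54 [0.0, -0.208, -0.0] [5, 0, -22]
0.6 [0.0, -0.25, -0.0] [6, 0, -26]
0.66 [0.0, -0.292, -0.0] [8, 0, -30]
0.72 [0.0, -0.333, -0.0] [11, 0, -34]
0.78 [0.0, -0.375, -0.0] [13, 0, -38]
0.84 [0.0, -0.417, -0.0] [16, 0, -41]
0.9 [0.0, -0.458, -0.0] [19, 0, -44]
0.96 [0.0, -0.5, -0.0] [22, 0, -48]
t 7.5833 p [0.5913 0.0109 0.0389] q [ 0.001 -0.008  1.     0.   ] F [-0.1 -0.1  0.7] op 0.007628871323300384 ff 29.400810599327087 j [ 0.28  1.01 -0.68  1.78  0.94  0.71  0.65]
[[-1.0, -0.016, 0.002], [-0.016, 1.0, 0.0], [-0.002, 0.0, -1.0]]
```

Emit:
play_rows([
  [[0,-0.05,0],[0,0,-5],1],
  [[0,-0.09,0],[1,0,-10],1],
  [[0,-0.14,0],[2,0,-15],1],
  [[0,-0.2,0],[4,0,-21],1],
  [[0,-0.25,0],[6,0,-26],1],
  [[0,-0.3,0],[8,0,-31],1],
  [[0,-0.35,0],[12,0,-36],1],
  [[0,-0.4,0],[15,0,-40],1],
  [[0,-0.45,0],[18,0,-44],1],
  [[0,-0.5,0],[22,0,-48],1],
])

```text
t: 8.42
tcp_pos: [0.5697, 0.0102, 0.0872]
tool_rot: [0.251, -0.007, 0.968, 0.003]
contact_force: [19.5, 1.5, -33.0]
opening: 0.0074
finger_force: 28.6
```

Emit:
play_rows([
  [[0,0,0],[0,0,0],1],
  [[0,0,0],[0,0,0],1],
  [[0,0,0],[0,0,0],1],
])

```text
t: 8.67
tcp_pos: [0.5693, 0.0102, 0.0867]
tool_rot: [0.248, -0.007, 0.969, 0.002]
contact_force: [1.3, -0.7, 2.8]
opening: 0.0075
finger_force: 31.3
```

```bash
sed -i 's/^P=.*/P=[0.5692,-0.1545,0.0159]/' h.py; python3 parc.py 0 1.05 4; python3 -c "
from h import *
st()"
```

```text
a 0.9644512103131233 L 0.07675608387155161 dy -0.00029215561276009163
0.99 [0.0, 0.0, 0.0] [1, 0, -1]
1.01 [0.0, 0.0, 0.0] [2, 0, -3]
1.03 [0.0, 0.0, 0.0] [2, 0, -4]
1.05 [0.0, 0.0, 0.0] [3, 0, -6]
t 8.6667 p [0.5693 0.0102 0.0867] q [ 0.248 -0.007  0.969  0.002] F [ 1.3 -0.7  2.8] op 0.007495059064020787 ff 31.338812112808228 j [ 0.3   0.92 -0.72  2.32  2.27  0.76 -0.71]
[[-0.877, -0.015, 0.481], [-0.013, 1.0, 0.007], [-0.481, -0.0, -0.877]]
```

Emit:
play_rows([
  [[0,0,0],[0,0,0],0.4],
  [[0,0,0],[0,0,0],0.4],
  [[0,0,0],[0,0,0],0.4],
  [[0,0,0],[0,0,-25],0.4],
  [[0,0,0],[0,0,-60],0.4],
  [[0,0,0],[0,0,-100],0.4],
  [[0,0,0],[0,0,-140],0.4],
  [[0,0,0],[0,0,-180],0.4],
  [[0,0,0],[0,0,-200],0.4],
  [[0,0,0],[0,0,-200],0.4],
])

```text
t: 9.5
tcp_pos: [0.4714, 0.0089, 0.2654]
tool_rot: [0.25, -0.008, 0.968, 0.001]
contact_force: [1.0, -0.7, 0.9]
opening: 0.0257
finger_force: 0.0
```

```bash
python3 -c "
from h import *
st();save('scene','s2.png');go([.60,-.153,.37],down(.016));go([.691,-.153,.37],down(.016))
for a in (.94,.88,.8):
  q=[[-.05,.165,.04],[-.05+.2005*np.cos(a),.165,.04+.2005*np.sin(a)]]
  print(a,proj('scene',cw(P,q)).round(1).tolist())
i=cv2.imread('pics/s2.png');cv2.imwrite('pics/c2.png',cv2.resize(i[70:300,250:500],None,fx=2.6,fy=2.6,interpolation=cv2.INTER_CUBIC))
"
```

```text
t 9.5 p [0.4714 0.0089 0.2654] q [ 0.25  -0.008  0.968  0.001] F [ 1.  -0.7  0.9] op 0.025748469358037353 ff 0.0 j [ 0.28  0.37 -0.63  2.43  1.86  0.35 -0.46]
[[-0.875, -0.017, 0.485], [-0.016, 1.0, 0.007], [-0.485, -0.002, -0.875]]
shift mm [-160.7 -163.9  -32.3] turn [0.394 0.397 1.535]
shift mm [-240.4 -165.3   11.7] turn [0.394 0.397 1.535]
0.94 [[356.1, 248.8], [325.5, 156.2]]
0.88 [[356.1, 248.8], [322.7, 156.4]]
0.8 [[356.1, 248.8], [319.2, 157.2]]
```

View pics/c2.png

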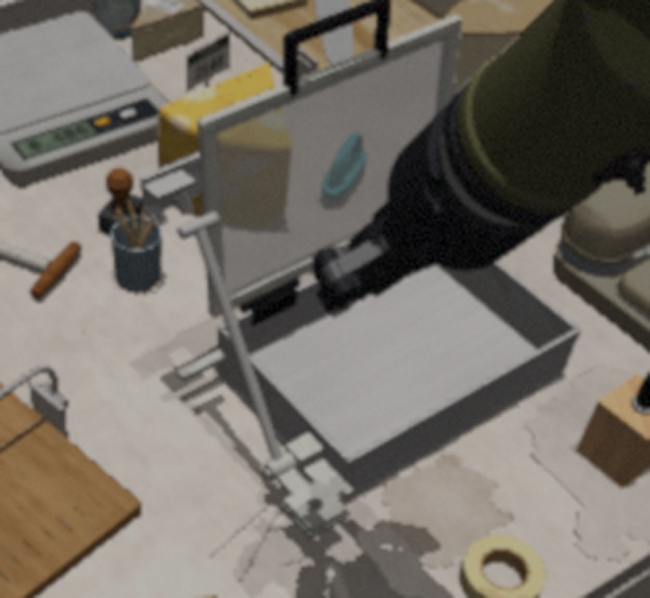

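Emit:
play_rows([
  [[0.03,0.03,0.12],[0,0,-40],0.4],
  [[0.06,0.06,0.24],[-20,-20,-60],0.4],
  [[0.09,0.09,0.36],[-45,-45,-60],0.4],
  [[0.12,0.12,0.48],[-70,-70,-55],0.4],
  [[0.15,0.15,0.6],[-95,-95,-50],0.4],
  [[0.18,0.18,0.72],[-120,-120,-45],0.4],
  [[0.21,0.21,0.84],[-140,-140,-40],0.4],
  [[0.24,0.24,0.96],[-160,-164,-32],0.4],
  [[0.27,0.27,1.08],[-160,-164,-32],0.4],
  [[0.3,0.3,1.18],[-160,-164,-32],0.4],
])

```text
t: 10.38
tcp_pos: [0.6041, -0.1614, 0.3658]
tool_rot: [0.132, 0.4, 0.907, -0.005]
contact_force: [0.8, -1.5, -0.3]
opening: 0.0259
finger_force: 0.0
```

```bash
python3 -c "
from h import *
st();go([.60,-.153,.37],down(.016));go([.692,-.153,.37],down(.016))"
```

```text
t 10.3833 p [ 0.6041 -0.1614  0.3658] q [ 0.132  0.4    0.907 -0.005] F [ 0.8 -1.5 -0.3] op 0.0259251900018051 ff 0.0 j [ 0.51  0.48 -0.58  1.63  0.48  0.9   0.49]
[[-0.646, 0.726, 0.235], [0.724, 0.681, -0.115], [-0.243, 0.096, -0.965]]
shift mm [ 7.8  3.1 -6. ] turn [0.182 0.2   0.721]
shift mm [-51.7  70.   15.6] turn [0.182 0.2   0.721]
```

Emit:
play_rows([
  [[0.05,0.05,0.2],[0,0,-5],0.4],
  [[0.1,0.1,0.4],[0,0,-5],0.4],
  [[0.15,0.15,0.6],[-20,25,0],0.4],
  [[0.182,0.2,0.721],[-35,47,8],0.4],
  [[0.182,0.2,0.721],[-52,70,16],0.4],
  [[0.182,0.2,0.721],[-52,70,16],0.4],
  [[0.182,0.2,0.721],[-52,70,16],0.4],
  [[0.182,0.2,0.721],[-52,70,16],0.4],
  [[0.182,0.2,0.721],[-52,70,16],0.4],
  [[0.182,0.2,0.721],[-52,70,16],0.4],
])

```text
t: 11.22
tcp_pos: [0.6872, -0.1436, 0.3703]
tool_rot: [-0.0, 0.695, 0.719, -0.001]
contact_force: [-0.2, 0.2, -0.5]
opening: 0.026
finger_force: 0.0
```

```bash
python3 -c "
from h import *
st();go([.692,-.153,.265],down(.016))"
```

```text
t 11.2167 p [ 0.6872 -0.1436  0.3703] q [-0.     0.695  0.719 -0.001] F [-0.2  0.2 -0.5] op 0.02599413682419513 ff 0.0 j [ 0.31  0.72 -0.4   1.07  0.27  1.4  -0.01]
[[-0.034, 0.999, -0.001], [0.999, 0.034, -0.001], [-0.001, -0.001, -1.0]]
shift mm [ -9.5   4.6 105.3] turn [-0.001  0.001  0.018]
```

Emit:
play_rows([
  [[0,0,0.018],[-9,5,25],0.4],
  [[0,0,0.018],[-9,5,50],0.4],
  [[0,0,0.018],[-9,5,75],0.4],
  [[0,0,0.018],[-9,5,95],0.4],
  [[0,0,0.018],[-9,5,105],0.4],
  [[0,0,0.018],[-9,5,105],0.4],
  [[0,0,0.018],[-9,5,105],1],
  [[0,0,0.018],[-9,5,105],1],
  [[0,0,0.018],[-9,5,105],1],
  [[0,0,0.018],[-9,5,105],1],
], squeeze=30)

```text
t: 12.05
tcp_pos: [0.6937, -0.1525, 0.2667]
tool_rot: [0.001, 0.702, 0.712, 0.0]
contact_force: [-1.4, -0.6, 0.5]
opening: 0.0105
finger_force: 29.6
```

```bash
python3 arc.py 1.65 1.6 1.55 1.5 1.45 1.42 1.4 1.39;python3 -c "
from h import *
st()"
```

```text
r 0.2238145247343271 hood 1.6986153269846118
1.65 [0, -11, 0]
1.6 [0, -22, 0]
1.55 [0, -33, -1]
1.5 [0, -44, 0]
1.45 [0, -55, 1]
1.42 [0, -62, 1]
1.4 [0, -66, 2]
1.39 [0, -69, 2]
t 12.05 p [ 0.6937 -0.1525  0.2667] q [0.001 0.702 0.712 0.   ] F [-1.4 -0.6  0.5] op 0.010536346384899765 ff 29.603383541107178 j [ 0.33  0.8  -0.39  1.22  0.3   1.18 -0.05]
[[-0.014, 1.0, 0.001], [1.0, 0.014, -0.001], [-0.001, 0.001, -1.0]]
```

Emit:
play_rows([
  [[0,0,0],[0,-8,-1],1],
  [[0,0,0],[0,-16,-2],1],
  [[0,0,0],[0,-24,-2],1],
  [[0,0,0],[0,-32,-2],1],
  [[0,0,0],[0,-40,-2],1],
  [[0,0,0],[0,-48,-1],1],
  [[0,0,0],[0,-54,0],1],
  [[0,0,0],[0,-60,0],1],
  [[0,0,0],[0,-64,1],1],
  [[0,0,0],[0,-67,2],1],
])

```text
t: 12.88
tcp_pos: [0.6284, -0.1542, 0.2669]
tool_rot: [0.003, 0.702, 0.712, 0.001]
contact_force: [-0.1, -1.4, 14.1]
opening: 0.0107
finger_force: 31.1
```

Emit:
play_rows([
  [[0,0,0],[0,-1,0],1],
  [[0,0,0],[0,-2,0],1],
  [[0,0,0],[0,-2,0],1],
])

```text
t: 13.13
tcp_pos: [0.6273, -0.1542, 0.2668]
tool_rot: [0.004, 0.702, 0.712, 0.002]
contact_force: [0.1, -1.6, 10.2]
opening: 0.0112
finger_force: 30.6
```

```bash
python3 arc.py 1.4;python3 -c "
from h import *
st()
save('scene','s3.png')
i=cv2.imread('pics/s3.png');cv2.imwrite('pics/c3.png',cv2.resize(i[70:300,250:500],None,fx=2.6,fy=2.6,interpolation=cv2.INTER_CUBIC))"
```

```text
r 0.22407727682741665 hood 1.4003483776105694
1.4 [0, 0, 2]
t 13.1333 p [ 0.6273 -0.1542  0.2668] q [0.004 0.702 0.712 0.002] F [ 0.1 -1.6 10.2] op 0.011172115704810998 ff 30.61537742614746 j [ 0.38  0.7  -0.4   1.46  0.3   1.04 -0.07]
[[-0.013, 1.0, 0.008], [1.0, 0.013, -0.002], [-0.003, 0.008, -1.0]]
```

View pics/c3.png

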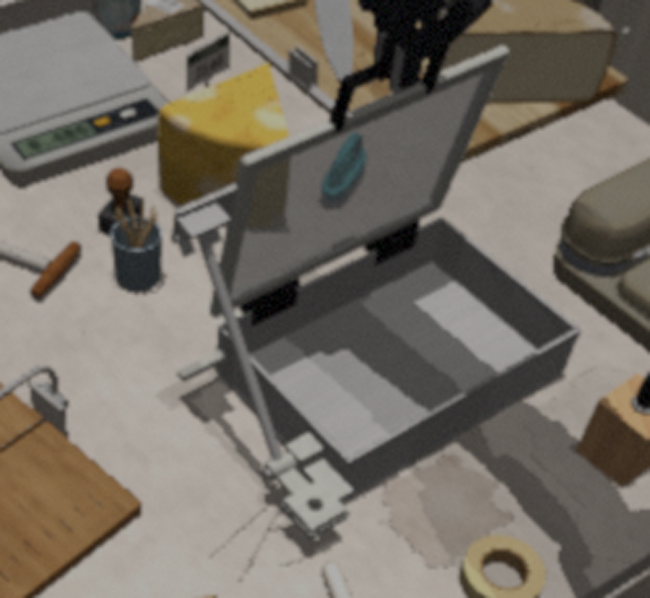

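Emit:
play_rows([
  [[0,0,0],[0,0,0],0.4],
  [[0,0,0],[0,0,0],0.4],
  [[0,0,0],[0,0,0],0.4],
  [[0,0,0],[0,0,-15],0.4],
  [[0,0,0],[0,0,-50],0.4],
  [[0,0,0],[0,0,-85],0.4],
  [[0,0,-0.12],[0,-40,-90],0.4],
  [[0,0,-0.24],[-20,-80,-90],0.4],
  [[0,0,-0.36],[-40,-120,-90],0.4],
  [[0,0,-0.48],[-60,-160,-70],0.4],
])

```text
t: 14.02
tcp_pos: [0.4757, -0.2105, 0.3402]
tool_rot: [0.002, 0.51, 0.86, -0.0]
contact_force: [0.2, -0.8, -0.3]
opening: 0.0256
finger_force: 0.0
```

```bash
python3 -c "
from h import *
st();go([.393,-.2595,.18],down(np.pi/2+.016))
save('top','t3.png')"
```

```text
t 14.0167 p [ 0.4757 -0.2105  0.3402] q [ 0.002  0.51   0.86  -0.   ] F [ 0.2 -0.8 -0.3] op 0.02562857470807923 ff 0.0 j [ 0.7   0.46 -0.58  1.71  0.29  1.05  0.53]
[[-0.48, 0.877, 0.004], [0.877, 0.48, -0.003], [-0.004, 0.002, -1.0]]
shift mm [ -2.6 -96.4 160. ] turn [-0.     0.005 -1.086]
```

Emit:
play_rows([
  [[0,0,-0.12],[0,-30,30],0.1],
  [[0,0,-0.24],[0,-60,60],0.1],
  [[0,0,-0.36],[-2,-96,90],0.1],
  [[0,0,-0.48],[-2,-96,120],0.1],
  [[0,0,-0.6],[-2,-96,150],0.1],
  [[0,0,-0.72],[-2,-96,160],0.1],
  [[0,0,-0.84],[-2,-96,160],0.1],
  [[0,0,-0.96],[-2,-96,160],0.1],
  [[0,0,-1.086],[-2,-96,160],0.1],
  [[0,0,-1.086],[-2,-96,160],0.1],
])

```text
t: 14.9
tcp_pos: [0.3922, -0.2572, 0.1776]
tool_rot: [-0.001, -0.006, 1.0, 0.0]
contact_force: [0.7, -0.1, 0.3]
opening: 0.038
finger_force: 0.0
```

Emit:
play_rows([
  [[0,0,0],[0,0,0],0.1],
  [[0,0,0],[0,0,0],0.1],
  [[0,0,0],[0,0,0],0.1],
])

```text
t: 15.15
tcp_pos: [0.3924, -0.2574, 0.1783]
tool_rot: [-0.0, -0.003, 1.0, -0.0]
contact_force: [0.7, -1.4, -0.5]
opening: 0.0385
finger_force: 0.0
```

```bash
python3 -c "
from h import *
st();go([.393,-.2595,.07],down(np.pi/2+.016))
save('wrist','w4.png')"
```

```text
t 15.15 p [ 0.3924 -0.2574  0.1783] q [-0.    -0.003  1.    -0.   ] F [ 0.7 -1.4 -0.5] op 0.03850473436015932 ff 0.0 j [ 0.94  0.67 -0.74  2.06  0.72  0.69  1.3 ]
[[-1.0, -0.007, -0.001], [-0.007, 1.0, -0.001], [0.001, -0.001, -1.0]]
shift mm [ -0.7  -2.  108.3] turn [-0.001 -0.001 -0.009]
```

View pics/w4.png

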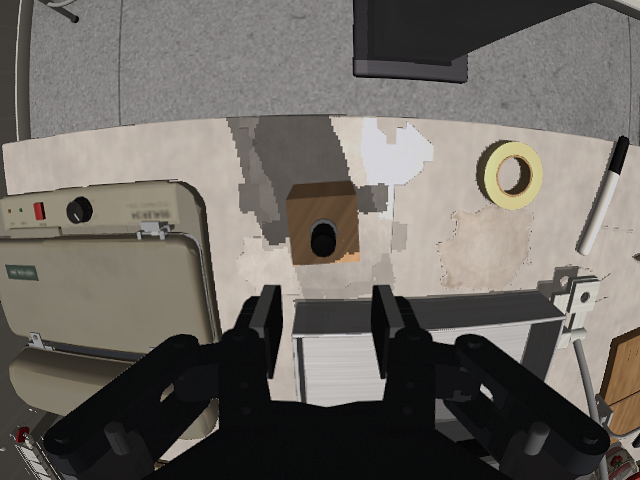

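```bash
python3 -c "
from h import *
print(watz(322,245,.1),watz(322,229,.070),watz(289,200,.066),watz(356,196,.066),watz(359,261,.066),watz(293,263,.066))"
```

```text
[ 0.3916 -0.2596  0.1   ] [ 0.3899 -0.2599  0.07  ] [ 0.3699 -0.2833  0.066 ] [ 0.3667 -0.2363  0.066 ] [ 0.4155 -0.2325  0.066 ] [ 0.4174 -0.2813  0.066 ]
```

Emit:
play_rows([
  [[0,0,0],[1,-2,30],0.1],
  [[0,0,0],[1,-2,60],0.1],
  [[0,0,0],[1,-2,85],0.1],
  [[0,0,0],[1,-2,100],0.1],
  [[0,0,0],[1,-2,106],0.1],
  [[0,0,0],[1,-2,106],0.1],
  [[0,0,0],[1,-2,106],1],
  [[0,0,0],[1,-2,106],1],
  [[0,0,0],[1,-2,106],1],
  [[0,0,0],[1,-2,106],1],
], squeeze=60)

```text
t: 16.03
tcp_pos: [0.3921, -0.2597, 0.0733]
tool_rot: [0.001, -0.004, 1.0, -0.001]
contact_force: [-0.1, 0.3, 6.8]
opening: 0.0142
finger_force: 58.5
```

Emit:
play_rows([
  [[0,0,0],[0,0,0],1],
  [[0,0,0],[0,0,0],1],
  [[0,0,0],[0,0,0],1],
])

```text
t: 16.28
tcp_pos: [0.3921, -0.2597, 0.0733]
tool_rot: [0.001, -0.004, 1.0, -0.001]
contact_force: [-1.0, 0.6, 6.9]
opening: 0.014
finger_force: 58.6
```

Emit:
play_rows([
  [[0,0,0],[0,0,-25],1],
  [[0,0,0],[0,0,-60],1],
  [[0,0,0],[0,0,-95],1],
  [[0,0,0],[0,40,-110],1],
  [[0,0,0],[0,80,-110],1],
  [[0,0,0],[-15,120,-110],1],
  [[0,0,0],[-30,160,-110],1],
  [[0,0,0],[-45,200,-110],1],
  [[0,0,0],[-55,235,-110],1],
  [[0,0,0],[-60,268,-110],1],
])

```text
t: 17.12
tcp_pos: [0.4505, 0.0123, 0.1828]
tool_rot: [0.001, -0.005, 1.0, 0.001]
contact_force: [0.9, -0.6, 0.3]
opening: 0.0143
finger_force: 58.7
```

Emit:
play_rows([
  [[0,0,0],[0,0,0],1],
  [[0,0,0],[0,0,0],1],
  [[0,0,0],[0,0,0],1],
])

```text
t: 17.37
tcp_pos: [0.4484, 0.0082, 0.1821]
tool_rot: [-0.001, -0.004, 1.0, -0.001]
contact_force: [0.2, -0.2, 0.0]
opening: 0.0142
finger_force: 58.8
```

```bash
python3 -c "
from h import *
st();h=cw(P,[[-.095,.165,.0405]])[0];print(h);go([h[0],h[1],.1],down(np.pi/2+.016))
save('wrist','w5.png')
i=cv2.imread('pics/w5.png');cv2.imwrite('pics/c5.png',cv2.resize(i[140:420,200:460],None,fx=2.1,fy=2.1,interpolation=cv2.INTER_CUBIC))"
```

```text
t 17.3667 p [0.4484 0.0082 0.1821] q [-0.001 -0.004  1.    -0.001] F [ 0.2 -0.2  0. ] op 0.01421369890751815 ff 58.77618849277496 j [ 0.32  0.63 -0.7   2.12  0.69  0.64  0.72]
[[-1.0, -0.009, -0.001], [-0.009, 1.0, -0.002], [0.001, -0.002, -1.0]]
[0.47158862 0.00896871 0.0405    ]
shift mm [-23.3   0.8  82.1] turn [-0.002 -0.001 -0.007]
```

View pics/c5.png

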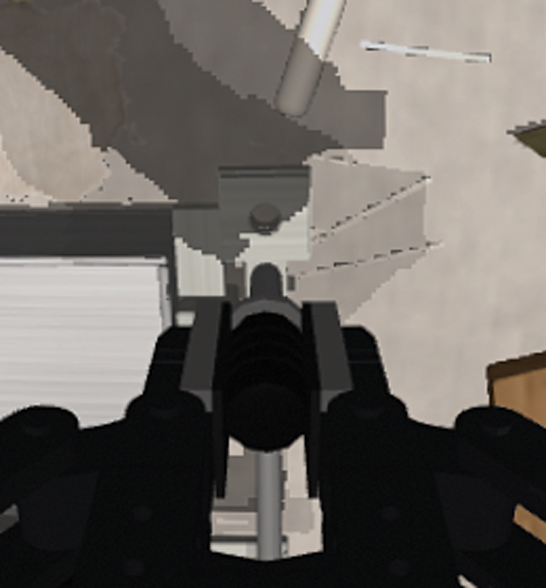

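```bash
python3 -c "
from h import *
print(watz(326.2,243.3,.0405),watz(326.2,268,.1408))"
```

```text
[0.4674 0.0078 0.0405] [0.4478 0.0079 0.1408]
```

Emit:
play_rows([
  [[0,0,0],[-5,0,30],1],
  [[0,0,0],[-7,0,60],1],
  [[0,0,0],[-7,0,85],1],
  [[0,0,0],[-7,0,88],1],
  [[0,0,0],[-7,0,88],1],
  [[0,0,0],[-7,0,88],1],
  [[0,0,0],[-7,0,88],1],
])

```text
t: 18.0
tcp_pos: [0.4566, 0.0088, 0.0953]
tool_rot: [0.001, -0.004, 1.0, -0.0]
contact_force: [0.5, 0.7, -0.2]
opening: 0.0141
finger_force: 58.8
```

```bash
python3 -c "
from h import *
st()
save('wrist','w6.png')
i=cv2.imread('pics/w6.png');cv2.imwrite('pics/c6.png',cv2.resize(i[160:310,240:400],(800,600)[0:2] if 0 else (640,600),interpolation=cv2.INTER_CUBIC))"
```

```text
t 18.0 p [0.4566 0.0088 0.0953] q [ 0.001 -0.004  1.    -0.   ] F [ 0.5  0.7 -0.2] op 0.01414919246639255 ff 58.80686044692993 j [ 0.18  0.77 -0.49  2.17  0.93  0.42  0.51]
[[-1.0, -0.008, 0.002], [-0.008, 1.0, -0.0], [-0.002, -0.0, -1.0]]
```

View pics/c6.png

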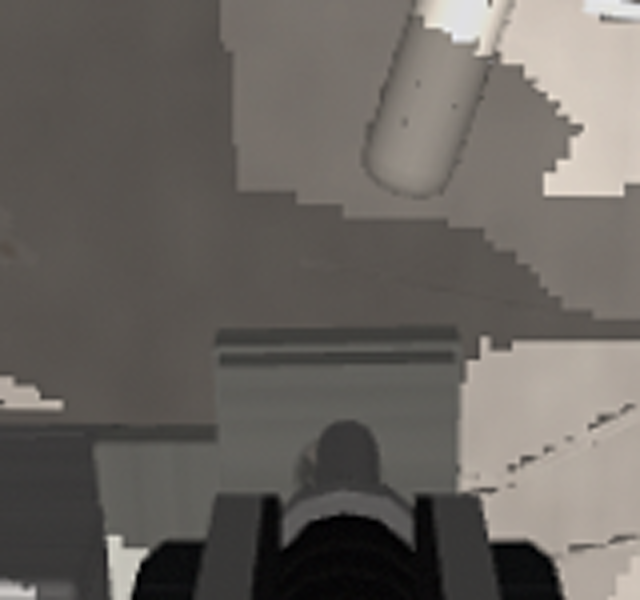

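```bash
python3 -c "
from h import *
w=lambda a,b,z:watz(240+a/4,160+b/4,z)
print(w(217,362,.0405),w(458,358,.0405),w(297,468,.0405),w(338,468,.0405),'tip',w(348,440,.054))"
```

```text
[ 0.4514 -0.0087  0.0405] [0.4505 0.0254 0.0405] [0.4677 0.0026 0.0405] [0.4676 0.0085 0.0405] tip [0.4575 0.0099 0.054 ]
```

Emit:
play_rows([
  [[0,0,0],[-8,-1,0],1],
  [[0,0,0],[-12.8,-1,0],1],
  [[0,0,0],[-12.8,-1,4],1],
  [[0,0,0],[-12.8,-1,7],1],
  [[0,0,0],[-12.8,-1,10],1],
  [[0,0,0],[-12.8,-1,12],1],
  [[0,0,0],[-12.8,-1,14],1],
  [[0,0,0],[-12.8,-1,16],1],
  [[0,0,0],[-12.8,-1,18],1],
  [[0,0,0],[-12.8,-1,18],1],
])

```text
t: 18.88
tcp_pos: [0.4684, 0.0083, 0.0757]
tool_rot: [-0.001, -0.005, 1.0, -0.0]
contact_force: [-0.2, 0.2, -0.6]
opening: 0.0141
finger_force: 58.8
```

```bash
python3 -c "
from h import *
st()"
```

```text
t 18.8833 p [0.4684 0.0083 0.0757] q [-0.001 -0.005  1.    -0.   ] F [-0.2  0.2 -0.6] op 0.014059678247789389 ff 58.80710542201996 j [ 0.17  0.81 -0.46  2.14  0.96  0.41  0.5 ]
[[-1.0, -0.01, -0.001], [-0.01, 1.0, -0.001], [0.001, -0.001, -1.0]]
```

Emit:
play_rows([
  [[0,0,0],[0,0,4],1],
  [[0,0,0],[0,0,8],1],
  [[0,0,0],[0,0,12],1],
  [[0,0,0],[0,0,16],1],
  [[0,0,0],[0,0,20],1],
  [[0,0,0],[0,0,23],1],
  [[0,0,0],[0,0,25],1],
  [[0,0,0],[0,0,27],1],
  [[0,0,0],[0,0,28],1],
  [[0,0,0],[0,0,28],1],
])

```text
t: 19.72
tcp_pos: [0.4686, 0.0083, 0.048]
tool_rot: [-0.0, -0.005, 1.0, -0.0]
contact_force: [0.3, 0.5, -0.7]
opening: 0.0142
finger_force: 59.2
```

```bash
python3 -c "
from h import *
st()"
```

```text
t 19.7167 p [0.4686 0.0083 0.048 ] q [-0.    -0.005  1.    -0.   ] F [ 0.3  0.5 -0.7] op 0.014242181697927013 ff 59.19200599193573 j [ 0.11  0.86 -0.38  2.15  1.05  0.33  0.42]
[[-1.0, -0.009, -0.001], [-0.009, 1.0, -0.001], [0.001, -0.001, -1.0]]
```

Push until contact, then open slightly and back off.

Emit:
play_rows([
  [[0,0,0],[0,0,1],1],
  [[0,0,0],[0,0,1.5],1],
  [[0,0,0],[0,0,2],1],
  [[0,0,0],[0,0,2],1],
])

```text
t: 20.05
tcp_pos: [0.4687, 0.0083, 0.0476]
tool_rot: [0.001, -0.005, 1.0, -0.0]
contact_force: [-2.7, -0.5, 17.1]
opening: 0.014
finger_force: 61.0
```

Emit:
play_rows([
  [[0,0,0],[0,0,-2],0.3],
  [[0,0,0],[0,0,-2],0.3],
  [[0,0,0],[0,0,-2],0.3],
  [[0,0,0],[0,0,-20],0.3],
  [[0,0,0],[0,0,-50],0.3],
  [[0,0,0],[0,0,-85],0.1],
  [[0,0,0],[0,0,-125],-0.5],
  [[0,0,0],[0,35,-165],-1],
  [[0,0,0],[0,75,-200],-1],
  [[0,0,0],[20,115,-215],-1],
])

```text
t: 20.88
tcp_pos: [0.4583, 0.1019, 0.2519]
tool_rot: [0.002, -0.002, 1.0, 0.001]
contact_force: [0.8, 0.1, 0.2]
opening: 0.0838
finger_force: 0.0
```

Emit:
play_rows([
  [[0,0,0],[10,40,0],-1],
  [[0,0,0],[20,70,0],-1],
  [[0,0,0],[20,70,0],-1],
  [[0,0,0],[20,70,0],-1],
  [[0,0,0],[20,70,0],-1],
])

```text
t: 21.3
tcp_pos: [0.4348, 0.1703, 0.2489]
tool_rot: [-0.001, -0.004, 1.0, -0.001]
contact_force: [-0.6, -0.5, 0.0]
opening: 0.0854
finger_force: 0.0
```

```bash
python3 - <<'E'
from h import *
st()
save('wrist','w7.png');save('scene','s7.png')
w=cv2.imread('pics/w7.png');s=cv2.imread('pics/s7.png')
cv2.imwrite('pics/c7.png',np.vstack([w[:300],cv2.resize(s[120:390,220:508],(640,600),interpolation=cv2.INTER_CUBIC)[300:600]]))
cv2.imwrite('pics/c7s.png',cv2.resize(s[140:290,280:430],(600,600),interpolation=cv2.INTER_CUBIC))
E
```

```text
t 21.3 p [0.4348 0.1703 0.2489] q [-0.001 -0.004  1.    -0.001] F [-0.6 -0.5  0. ] op 0.08544472881973464 ff 0.0 j [ 0.03  0.55 -0.78  1.98  0.53  0.82  0.53]
[[-1.0, -0.009, -0.001], [-0.009, 1.0, -0.002], [0.001, -0.002, -1.0]]
```

View pics/c7.png

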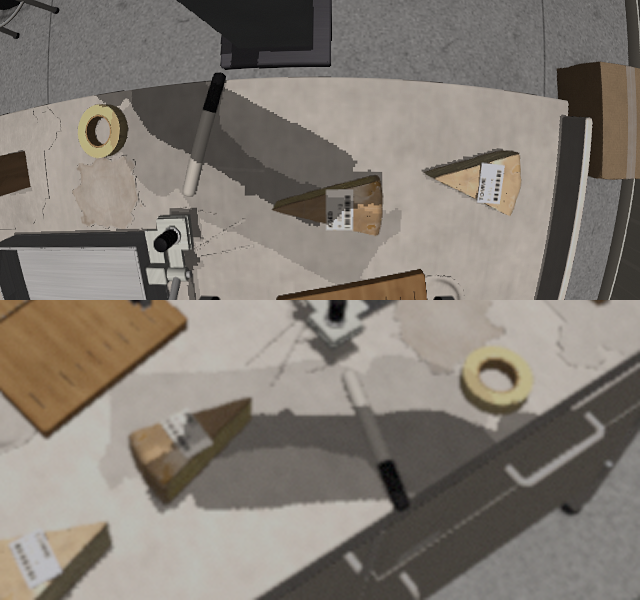

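```bash
python3 - <<'E'
from h import *
for n,pts in dict(near=[(276,210),(382,188),(381,235)],far=[(426,175),(520,155),(511,213)]).items():
    t,a,b=[watz(u,v,.044)[:2] for u,v in pts]; m=(a+b)/2
    print(n,t,a,b,'L',np.linalg.norm(t-m),'W',np.linalg.norm(a-b),'dir(tip)',np.degrees(np.arctan2(*(t-m)[::-1])))
    # origin: mid of length
    print(' origin',(t+m)/2,' com',(t+m)/2+(m-t)/np.linalg.norm(m-t)*.014)
for u,v in((237,302),(278,299)):print(atz('top',u,v,.04))
# crops for pixel work
w=cv2.imread('pics/w7.png');cv2.imwrite('pics/c8.png',cv2.resize(w[140:250,260:530],(800,326),interpolation=cv2.INTER_CUBIC))
E
```

```text
near [0.442  0.1211] [0.4196 0.2228] [0.4665 0.2239] L 0.10225539105592428 W 0.04691289801323305 dir(tip) -90.58834673792022
 origin [0.442525 0.172225]  com [0.44266876 0.18622426]
far [0.4057 0.2655] [0.38   0.3673] [0.4415 0.3635] L 0.10002755870258954 W 0.061617286535516964 dir(tip) -92.89386991802093
 origin [0.408225 0.31545 ]  com [0.40893181 0.32943215]
[0.43709029 0.28599362 0.04      ]
[0.44290032 0.17557397 0.04      ]
```

```bash
python3 - <<'E'
from h import *
for f,rects in (('w7',[(262,160,135,90),(412,135,120,90)]),('t3',[(250,280,60,35),(205,280,60,45)])):
  i=cv2.imread(f'pics/{f}.png')
  for rc in rects:
    m=np.zeros(i.shape[:2],np.uint8);b=np.zeros((1,65));g=np.zeros((1,65))
    cv2.grabCut(i,m,rc,b,g,8,cv2.GC_INIT_WITH_RECT)
    k=((m==1)|(m==3)).astype(np.uint8)
    c=max(cv2.findContours(k,cv2.RETR_EXTERNAL,cv2.CHAIN_APPROX_NONE)[0],key=cv2.contourArea)
    a,t=cv2.minEnclosingTriangle(c); t=t[:,0]
    F=(lambda u,v:watz(u,v,.03)[:2]) if f=='w7' else (lambda u,v:atz('top',u,v,.03)[:2].round(4))
    print(f,rc,'area',cv2.contourArea(c),a,[ (p.round().tolist(),F(*p).tolist()) for p in t], cv2.boundingRect(c))
E
```

```text
w7 (262, 160, 135, 90) area 3708.0 5180.515625 [([382.0, 236.0], [0.472, 0.2272]), ([382.0, 165.0], [0.3993, 0.2241]), ([235.0, 214.0], [0.4497, 0.0767])] (272, 175, 111, 61)
w7 (412, 135, 120, 90) area 3605.5 4336.96875 [([526.0, 139.0], [0.363, 0.3816]), ([418.0, 170.0], [0.4027, 0.261]), ([516.0, 222.0], [0.4552, 0.379])] (422, 148, 100, 67)
t3 (250, 280, 60, 35) area 344.0 605.84375 [([305.0, 298.0], [0.4438, 0.103]), ([261.0, 288.0], [0.4739, 0.2224]), ([261.0, 316.0], [0.3994, 0.2226])] (261, 289, 42, 22)
t3 (205, 280, 60, 45) area 439.5 534.21875 [([221.0, 290.0], [0.4712, 0.3313]), ([221.0, 318.0], [0.3968, 0.3305]), ([260.0, 298.0], [0.4469, 0.2258])] (221, 291, 36, 25)
```

```bash
python3 -c "
from h import *
go([.441,.1815,.12],down(0));go([.441,.1815,.006],down(0))"
```

```text
shift mm [ -6.1  12.2 128.8] turn [-0.003  0.     1.577]
shift mm [ -6.2  12.4 242.8] turn [-0.003  0.     1.577]
```

Emit:
play_rows([
  [[0,0,0.12],[-6,12,0],-1],
  [[0,0,0.24],[-6,12,0],-1],
  [[0,0,0.36],[-6,12,0],-1],
  [[0,0,0.48],[-6,12,0],-1],
  [[0,0,0.6],[-6,12,0],-1],
  [[0,0,0.72],[-6,12,20],-1],
  [[0,0,0.84],[-6,12,40],-1],
  [[0,0,0.96],[-6,12,60],-1],
  [[0,0,1.08],[-6,12,80],-1],
  [[0,0,1.2],[-6,12,100],-1],
])

```text
t: 22.23
tcp_pos: [0.4414, 0.1815, 0.1483]
tool_rot: [0.0, 0.565, 0.825, -0.001]
contact_force: [-0.5, -0.3, 0.2]
opening: 0.0852
finger_force: 0.0
```

Emit:
play_rows([
  [[0,0,0.12],[0,0,0],-1],
  [[0,0,0.24],[0,0,0],-1],
  [[0,0,0.377],[0,0,0],-1],
  [[0,0,0.377],[0,0,0],-1],
  [[0,0,0.377],[0,0,0],-1],
])

```text
t: 22.65
tcp_pos: [0.4411, 0.1822, 0.1491]
tool_rot: [0.0, 0.706, 0.708, -0.001]
contact_force: [-0.8, 0.5, 0.1]
opening: 0.0852
finger_force: 0.0
```

```bash
python3 - <<'E'
from h import *
st();save('wrist','w9.png');go([.441,.1815,.006],down(0))
i=cv2.imread('pics/w9.png');cv2.imwrite('pics/c9.png',cv2.resize(i,(800,600)))
E
```

```text
t 22.65 p [0.4411 0.1822 0.1491] q [ 0.     0.706  0.708 -0.001] F [-0.8  0.5  0.1] op 0.08515685873580407 ff 0.0 j [-0.36  0.64 -0.2   2.08  0.29  0.44 -0.78]
[[-0.004, 1.0, -0.001], [1.0, 0.004, -0.001], [-0.001, -0.001, -1.0]]
shift mm [ -0.8   0.  143.2] turn [-0.001  0.001  0.005]
```

Emit:
play_rows([
  [[0,0,0.005],[-1,0,35],-1],
  [[0,0,0.005],[-1,0,70],-1],
  [[0,0,0.005],[-1,0,100],-1],
  [[0,0,0.005],[-1,0,125],-1],
  [[0,0,0.005],[-1,0,138],-1],
  [[0,0,0.005],[-1,0,142],-1],
  [[0,0,0.005],[-1,0,142],-0.5],
  [[0,0,0.005],[-1,0,142],0],
  [[0,0,0.005],[-1,0,142],0.5],
  [[0,0,0.005],[-1,0,142],1],
], squeeze=70)

```text
t: 23.53
tcp_pos: [0.4416, 0.1824, 0.0086]
tool_rot: [0.0, 0.708, 0.706, 0.001]
contact_force: [-3.5, -0.7, 35.1]
opening: 0.0395
finger_force: 65.9
```

Emit:
play_rows([
  [[0,0,0],[0,0,0],1],
  [[0,0,0],[0,0,0],1],
  [[0,0,0],[0,0,0],1],
  [[0,0,0],[0,0,0],1],
])

```text
t: 23.87
tcp_pos: [0.4415, 0.1825, 0.0089]
tool_rot: [0.0, 0.708, 0.706, 0.001]
contact_force: [-1.0, -0.0, 6.7]
opening: 0.0389
finger_force: 67.0
```

Emit:
play_rows([
  [[0,0,0],[0,0,-10],1],
  [[0,0,0],[0,0,-30],1],
  [[0,0,0],[0,0,-60],1],
  [[0,0,0],[0,0,-95],1],
  [[0,0,0],[0,0,-130],1],
  [[0,0,0],[0,0,-160],1],
  [[0,0,0],[-30,0,-185],1],
  [[0,0,0],[-60,0,-195],1],
  [[0,0,0],[-90,0,-195],1],
  [[0,0,0],[-120,5,-195],1],
])

```text
t: 24.7
tcp_pos: [0.4444, 0.0607, 0.2043]
tool_rot: [0.001, 0.707, 0.707, -0.0]
contact_force: [0.7, -1.1, -2.6]
opening: 0.0388
finger_force: 68.3
```

```bash
python3 -c "
from h import *
st();
for y in(-.051,.073):
  w=cw(P,[[-.02,y,.0]])[0];print(w);go([w[0],w[1],.2],down(.016))"
```

```text
t 24.7 p [0.4444 0.0607 0.2043] q [ 0.001  0.707  0.707 -0.   ] F [ 0.7 -1.1 -2.6] op 0.03879099980551598 ff 68.30768767656991 j [-0.04  0.52 -0.3   2.1   0.29  0.55 -0.55]
[[0.001, 1.0, 0.001], [1.0, -0.001, -0.001], [-0.001, 0.001, -1.0]]
[ 0.55001339 -0.20581154  0.        ]
shift mm [-266.4  105.8    4.7] turn [ 0.001  0.001 -0.017]
[ 0.54804188 -0.08182721  0.        ]
shift mm [-142.4  103.7    4.6] turn [ 0.001  0.001 -0.017]
```

Emit:
play_rows([
  [[0,0,0],[-30,5,0],1],
  [[0,0,0],[-60,15,0],1],
  [[0,0,-0.017],[-95,30,0],1],
  [[0,0,-0.017],[-130,45,0],1],
  [[0,0,-0.017],[-165,60,0],1],
  [[0,0,-0.017],[-200,75,0],1],
  [[0,0,-0.017],[-235,90,0],1],
  [[0,0,-0.017],[-260,102,0],1],
  [[0,0,-0.017],[-266,105,0],1],
  [[0,0,-0.017],[-266,105,0],1],
])

```text
t: 25.53
tcp_pos: [0.5496, -0.2073, 0.2029]
tool_rot: [0.001, 0.704, 0.711, -0.001]
contact_force: [-0.3, 0.9, -2.5]
opening: 0.039
finger_force: 68.3
```

```bash
python3 -c "
from h import *
st();go([.550,-.2058,.018],down(.016))"
```

```text
t 25.5333 p [ 0.5496 -0.2073  0.2029] q [ 0.001  0.704  0.711 -0.001] F [-0.3  0.9 -2.5] op 0.03900839928312401 ff 68.33644423095393 j [ 0.49  0.69 -0.35  1.71  0.31  0.8  -0.01]
[[-0.01, 1.0, -0.0], [1.0, 0.01, -0.002], [-0.002, -0.0, -1.0]]
shift mm [  2.    0.4 184.9] turn [-0.     0.002 -0.006]
```

Emit:
play_rows([
  [[0,0,0],[2,0,35],1],
  [[0,0,0],[2,0,70],1],
  [[0,0,0],[2,0,105],1],
  [[0,0,0],[2,0,135],1],
  [[0,0,0],[2,0,160],1],
  [[0,0,0],[2,0,172],1],
  [[0,0,0],[2,0,178],1],
  [[0,0,0],[2,0,182],1],
  [[0,0,0],[2,0,184],1],
  [[0,0,0],[2,0,184],1],
])

```text
t: 26.37
tcp_pos: [0.5507, -0.2019, 0.0196]
tool_rot: [0.001, 0.702, 0.712, 0.0]
contact_force: [0.2, -0.2, -2.3]
opening: 0.0388
finger_force: 68.4
```

Emit:
play_rows([
  [[0,0,0],[-3,0,0.5],1],
  [[0,0,0],[-3,0,1.5],1],
  [[0,0,0],[-3,0,2.5],1],
  [[0,0,0],[-3,0,2.5],1],
])

```text
t: 26.7
tcp_pos: [0.5504, -0.2059, 0.017]
tool_rot: [0.001, 0.702, 0.712, -0.0]
contact_force: [-1.1, -0.5, 3.9]
opening: 0.0387
finger_force: 69.0
```

Touching the floor. Release to a partial opening, rise, and head back to the far portion.

Emit:
play_rows([
  [[0,0,0],[0,0,0],-0.05],
  [[0,0,0],[0,0,0],-0.3],
  [[0,0,0],[0,0,0],-0.4],
  [[0,0,0],[0,0,0],-0.4],
  [[0,0,0],[0,0,-25],-0.4],
  [[0,0,0],[0,0,-60],-0.4],
  [[0,0,0],[0,0,-100],-0.4],
  [[0,0,0],[0,0,-140],-0.4],
  [[0,0,0],[0,0,-180],-0.4],
  [[0,0,0],[35,-10,-200],-0.6],
])

```text
t: 27.53
tcp_pos: [0.5428, -0.1783, 0.2204]
tool_rot: [0.006, 0.706, 0.708, 0.0]
contact_force: [1.6, -0.1, 0.2]
opening: 0.0683
finger_force: 0.0
```

Emit:
play_rows([
  [[0,0,0],[40,-15,0],-1],
  [[0,0,0],[80,-30,0],-1],
  [[0,0,0],[120,-50,0],-1],
  [[0,0,0],[160,-75,0],-1],
  [[0,0,0],[200,-95,0],-1],
  [[0,0,0],[240,-95,0],-1],
  [[0,0,0],[280,-95,0],-1],
  [[0,0,0],[320,-95,0],-1],
  [[0,0,0],[360,-95,0],-1],
  [[0,0,0],[400,-95,0],-1],
])

```text
t: 28.37
tcp_pos: [0.438, 0.2264, 0.2159]
tool_rot: [0.0, 0.702, 0.713, -0.0]
contact_force: [1.1, 0.2, 0.2]
opening: 0.0854
finger_force: 0.0
```

```bash
python3 -c "
from h import *
st();go([.409,.325,.15],down(-.05));
save('wrist','w10.png')"
```

```text
t 28.3667 p [0.438  0.2264 0.2159] q [ 0.     0.702  0.713 -0.   ] F [1.1 0.2 0.2] op 0.08544198636169063 ff 0.0 j [-0.37  0.55 -0.31  1.97  0.27  0.66 -0.83]
[[-0.015, 1.0, -0.0], [1.0, 0.015, -0.001], [-0.001, -0.0, -1.0]]
shift mm [ 99.  -27.4  65.9] turn [-0.     0.001  0.065]
```

```bash
python3 - <<'E'
from h import *
i=cv2.imread('pics/w10.png')
c=manip.camera_info('wrist');T=np.array(c['tool_from_camera']);s=manip.get_state();r=rot()
def wp(P):
    q=T[:3,:3].T@(r.inv().apply(np.array(P)-s['tcp_pos'])-T[:3,3]); rr=np.hypot(q[0],q[1]); th=np.arctan2(rr,q[2]); return c['cx']+c['fx']*th*q[0]/rr, c['cy']+c['fy']*th*q[1]/rr
pts=np.array([wp(p) for p in((.4057,.262,.044),(.38,.367,.044),(.4415,.3635,.044),(.4057,.262,0),(.38,.367,0),(.4415,.3635,0))]);print(pts.round())
x0,y0=pts.min(0)-15;x1,y1=pts.max(0)+15;rc=tuple(int(v) for v in(max(x0,0),max(y0,0),x1-max(x0,0),y1-max(y0,0)));print(rc)
m=np.zeros(i.shape[:2],np.uint8);b=np.zeros((1,65));g=np.zeros((1,65));cv2.grabCut(i,m,rc,b,g,8,cv2.GC_INIT_WITH_RECT)
k=((m==1)|(m==3)).astype(np.uint8);C=max(cv2.findContours(k,cv2.RETR_EXTERNAL,cv2.CHAIN_APPROX_NONE)[0],key=cv2.contourArea)
W=np.array([watz(u,v,.035,)[:2] for u,v in C[:,0]])
print(cv2.boundingRect(C),cv2.contourArea(C),'y',W[:,1].min(),W[:,1].max())
for y in np.arange(.27,.37,.01):
    q=W[abs(W[:,1]-y)<.003]; print(round(y,2),q[:,0].min().round(4),q[:,0].max().round(4),q[:,0].mean().round(4)) if len(q) else 0
E
```

```text
[[292. 185.]
 [264.  64.]
 [337.  68.]
 [296. 178.]
 [271.  71.]
 [335.  75.]]
(248, 48, 102, 151)
(260, 48, 80, 108) 4214.0 y 0.2877 0.3834
0.29 0.4039 0.4083 0.4063
0.3 0.4011 0.4116 0.4062
0.31 0.3983 0.4157 0.4077
0.32 0.3946 0.419 0.4059
0.33 0.3918 0.4239 0.4074
0.34 0.3863 0.428 0.4116
0.35 0.3852 0.4311 0.4081
0.36 0.3814 0.4359 0.4061
```

```bash
python3 - <<'E'
from h import *
i=cv2.imread('pics/w10.png')
rc=(235,10,125,190)
m=np.zeros(i.shape[:2],np.uint8);b=np.zeros((1,65));g=np.zeros((1,65));cv2.grabCut(i,m,rc,b,g,8,cv2.GC_INIT_WITH_RECT)
k=((m==1)|(m==3)).astype(np.uint8);C=max(cv2.findContours(k,cv2.RETR_EXTERNAL,cv2.CHAIN_APPROX_NONE)[0],key=cv2.contourArea)
W=np.array([watz(u,v,.035,)[:2] for u,v in C[:,0]])
print(cv2.boundingRect(C),cv2.contourArea(C),'y',W[:,1].min(),W[:,1].max())
for y in np.arange(.27,.40,.01):
    q=W[abs(W[:,1]-y)<.003]; print(round(y,2),q[:,0].min().round(4),q[:,0].max().round(4)) if len(q) else 0
h=i[10:200,200:400].copy();cv2.drawContours(h,[C-[200,10]],-1,(0,255,0),1)
cv2.imwrite('pics/c10.png',cv2.resize(h,None,fx=3,fy=3))
E
```

```text
(260, 40, 80, 116) 4545.5 y 0.2877 0.3902
0.29 0.4039 0.4083
0.3 0.4011 0.4116
0.31 0.3983 0.4157
0.32 0.3955 0.419
0.33 0.3918 0.4239
0.34 0.3863 0.4272
0.35 0.3852 0.4311
0.36 0.3814 0.4359
0.37 0.3768 0.4391
0.38 0.3746 0.4432
0.39 0.3894 0.4232
```

```bash
python3 -c "
from h import *
go([.4075,.347,.10],down(-.028));go([.4075,.347,.007],down(-.028))"
```

```text
shift mm [107.4 -27.  118. ] turn [ 0.002 -0.012  0.056]
shift mm [106.3 -27.3 210.9] turn [ 0.002 -0.012  0.056]
```

Emit:
play_rows([
  [[0,0,0.03],[35,-10,0],-1],
  [[0,0,0.056],[70,-20,0],-1],
  [[0,0,0.056],[107,-27,30],-1],
  [[0,0,0.056],[107,-27,65],-1],
  [[0,0,0.056],[107,-27,100],-1],
  [[0,0,0.056],[107,-27,115],-1],
  [[0,0,0.056],[107,-27,115],-1],
  [[0,0,0.056],[107,-27,115],-1],
])

```text
t: 29.08
tcp_pos: [0.4096, 0.3305, 0.1004]
tool_rot: [-0.0, 0.721, 0.693, -0.001]
contact_force: [0.0, 0.7, -0.1]
opening: 0.0856
finger_force: 0.0
```

```bash
python3 -c "
from h import *
st();go([.4075,.347,.007],down(-.028))"
```

```text
t 29.0833 p [0.4096 0.3305 0.1004] q [-0.     0.721  0.693 -0.001] F [ 0.   0.7 -0.1] op 0.08555387461950745 ff 0.0 j [-0.65  0.77 -0.19  1.97  0.32  0.43 -1.13]
[[0.041, 0.999, -0.002], [0.999, -0.041, -0.002], [-0.002, -0.002, -1.0]]
shift mm [16.5 -2.6 93.4] turn [-0.002  0.002 -0.013]
```

Emit:
play_rows([
  [[0,0,-0.013],[-20,-2,-40],-1],
  [[0,0,-0.013],[-40,-2,-80],-1],
  [[0,0,-0.013],[-60,-2,-110],-1],
  [[0,0,-0.013],[-60,-2,-110],-1],
  [[0,0,-0.013],[-60,-2,-110],-1],
  [[0,0,-0.013],[-60,-2,-110],-1],
  [[0,0,-0.013],[-60,-2,-110],-1],
  [[0,0,-0.013],[-60,-2,-110],-1],
])

```text
t: 29.75
tcp_pos: [0.405, 0.2716, 0.2102]
tool_rot: [-0.0, 0.717, 0.698, -0.001]
contact_force: [-1.6, 0.6, -0.1]
opening: 0.0859
finger_force: 0.0
```

```bash
cat > seg.py <<'E'
from h import *
s=manip.get_state();r=rot();pos=np.array(s['tcp_pos']);save('wrist','w11.png');i=cv2.imread('pics/w11.png');print(pos,manip.get_state()['tcp_pos'])
c=manip.camera_info('wrist');T=np.array(c['tool_from_camera'])
def wp(P):
    q=T[:3,:3].T@(r.inv().apply(np.array(P)-pos)-T[:3,3]); rr=np.hypot(q[0],q[1]); th=np.arctan2(rr,q[2]); return c['cx']+c['fx']*th*q[0]/rr, c['cy']+c['fy']*th*q[1]/rr
pts=np.array([wp(p) for p in((.37,.25,.03),(.37,.40,.03),(.45,.25,.03),(.45,.40,.03))])
x0,y0=pts.min(0).clip(1);x1,y1=pts.max(0);rc=(int(x0),int(y0),int(x1-x0),int(y1-y0));print(rc)
m=np.zeros(i.shape[:2],np.uint8);b=np.zeros((1,65));g=np.zeros((1,65));cv2.grabCut(i,m,rc,b,g,8,cv2.GC_INIT_WITH_RECT)
k=((m==1)|(m==3)).astype(np.uint8);C=max(cv2.findContours(k,cv2.RETR_EXTERNAL,cv2.CHAIN_APPROX_NONE)[0],key=cv2.contourArea)
W=np.array([watz(u,v,.045,pos=pos,r=r)[:2] for u,v in C[:,0]])
print(cv2.boundingRect(C),cv2.contourArea(C),'y',W[:,1].min(),W[:,1].max())
for y in np.arange(.25,.40,.01):
    q=W[abs(W[:,1]-y)<.003]; print(round(y,2),q[:,0].min().round(4),q[:,0].max().round(4)) if len(q) else 0
E
python3 seg.py
```

```text
[0.40497192 0.27162001 0.21022732] [0.40493419 0.27157501 0.21006857]
(283, 62, 94, 169)
(283, 91, 94, 140) 7968.5 y 0.2548 0.3734
0.26 0.3905 0.4459
0.27 0.3917 0.4458
0.28 0.3674 0.444
0.29 0.3669 0.4177
0.3 0.3682 0.4188
0.31 0.378 0.4239
0.32 0.3902 0.4291
0.33 0.3889 0.4309
0.34 0.3851 0.4368
0.35 0.3821 0.4395
0.36 0.3784 0.4438
0.37 0.3786 0.4397
```

```bash
python3 -c "
from h import *
go([.410,.330,.10],down(-.035));go([.410,.330,.007],down(-.035))"
```

```text
shift mm [ 58.6   3.7 110. ] turn [-0.002  0.001  0.008]
shift mm [ 58.7   3.9 203. ] turn [-0.002  0.001  0.008]
```

Emit:
play_rows([
  [[0,0,0.008],[25,4,30],-1],
  [[0,0,0.008],[50,4,60],-1],
  [[0,0,0.008],[58.5,4,90],-1],
  [[0,0,0.008],[58.5,4,110],-1],
  [[0,0,0.008],[58.5,4,120],-1],
  [[0,0,0.008],[58.5,4,120],-1],
  [[0,0,0.008],[58.5,4,120],-1],
])

```text
t: 30.38
tcp_pos: [0.4109, 0.329, 0.0906]
tool_rot: [0.0, 0.72, 0.694, -0.001]
contact_force: [1.0, -0.8, 0.4]
opening: 0.0856
finger_force: 0.0
```

Emit:
play_rows([
  [[0,0,0],[0,0,20],-1],
  [[0,0,0],[0,0,45],-1],
  [[0,0,0],[0,0,65],-1],
  [[0,0,0],[0,0,78],-1],
  [[0,0,0],[0,0,81],-1],
  [[0,0,0],[0,0,81],-0.5],
  [[0,0,0],[0,0,81],-0.2],
  [[0,0,0],[0,0,81],0.2],
  [[0,0,0],[0,0,81],1],
  [[0,0,0],[0,0,81],1],
], squeeze=70)

```text
t: 31.22
tcp_pos: [0.4119, 0.33, 0.0117]
tool_rot: [0.0, 0.72, 0.694, 0.001]
contact_force: [-0.8, -0.4, 9.0]
opening: 0.046
finger_force: 66.1
```

Emit:
play_rows([
  [[0,0,0],[0,0,0],1],
  [[0,0,0],[0,0,0],1],
  [[0,0,0],[0,0,0],1],
])

```text
t: 31.47
tcp_pos: [0.4119, 0.33, 0.0117]
tool_rot: [0.0, 0.72, 0.694, 0.001]
contact_force: [-1.4, -0.8, 8.9]
opening: 0.0461
finger_force: 66.1
```

Emit:
play_rows([
  [[0,0,0],[0,0,-10],1],
  [[0,0,0],[0,0,-30],1],
  [[0,0,0],[0,0,-60],1],
  [[0,0,0],[0,0,-95],1],
  [[0,0,0],[0,0,-130],1],
  [[0,0,0],[-30,0,-160],1],
  [[0,0,0],[-60,0,-185],1],
  [[0,0,0],[-95,0,-195],1],
  [[0,0,0],[-130,10,-195],1],
  [[0,0,0],[-165,20,-195],1],
])

```text
t: 32.3
tcp_pos: [0.4251, 0.1624, 0.2069]
tool_rot: [0.001, 0.719, 0.695, 0.001]
contact_force: [1.3, 0.2, -1.4]
opening: 0.0463
finger_force: 67.6
```

Emit:
play_rows([
  [[0,0,-0.02],[-35,5,0],1],
  [[0,0,-0.04],[-70,10,0],1],
  [[0,0,-0.06],[-105,15,0],1],
  [[0,0,-0.06],[-120,20,0],1],
  [[0,0,-0.06],[-120,20,0],1],
  [[0,0,-0.06],[-120,20,0],1],
])

```text
t: 32.8
tcp_pos: [0.4409, 0.0422, 0.2057]
tool_rot: [0.0, 0.7, 0.715, 0.0]
contact_force: [0.1, 0.2, -1.5]
opening: 0.0462
finger_force: 67.6
```

```bash
python3 -c "
from h import *
st();go([.546,-.0778,.2],down(.016))"
```

```text
t 32.8 p [0.4409 0.0422 0.2057] q [0.    0.7   0.715 0.   ] F [ 0.1  0.2 -1.5] op 0.04622065523676443 ff 67.57441977330018 j [ 0.04  0.52 -0.37  2.12  0.34  0.56 -0.55]
[[-0.021, 1.0, 0.001], [1.0, 0.021, -0.001], [-0.001, 0.001, -1.0]]
shift mm [-122.2  102.5    5.8] turn [0.001 0.001 0.005]
```

Emit:
play_rows([
  [[0,0,0.005],[-30,10,0],1],
  [[0,0,0.005],[-60,30,0],1],
  [[0,0,0.005],[-90,55,0],1],
  [[0,0,0.005],[-110,80,0],1],
  [[0,0,0.005],[-122,102,0],1],
  [[0,0,0.005],[-122,102,0],1],
  [[0,0,0.005],[-122,102,0],1],
  [[0,0,0.005],[-122,102,0],1],
  [[0,0,0.005],[-122,102,0],1],
])

```text
t: 33.55
tcp_pos: [0.5447, -0.0743, 0.205]
tool_rot: [-0.001, 0.699, 0.715, -0.0]
contact_force: [-0.3, -0.1, -1.2]
opening: 0.0458
finger_force: 67.7
```

```bash
python3 -c "
from h import *
st();go([.546,-.0778,.02],down(.016))"
```

```text
t 33.55 p [ 0.5447 -0.0743  0.205 ] q [-0.001  0.699  0.715 -0.   ] F [-0.3 -0.1 -1.2] op 0.04575217523341063 ff 67.69761196395848 j [ 0.29  0.64 -0.39  1.82  0.34  0.75 -0.26]
[[-0.022, 1.0, -0.002], [1.0, 0.022, 0.0], [0.0, -0.002, -1.0]]
shift mm [ -3.6   1.5 185. ] turn [-0.002 -0.     0.006]
```

Emit:
play_rows([
  [[0,0,0],[-3,1,30],1],
  [[0,0,0],[-3,1,60],1],
  [[0,0,0],[-3,1,90],1],
  [[0,0,0],[-3,1,115],1],
  [[0,0,0],[-3,1,140],1],
  [[0,0,0],[-3,1,160],1],
  [[0,0,0],[-3,1,172],1],
  [[0,0,0],[-3,1,178],1],
  [[0,0,0],[-3,1,181],1],
  [[0,0,0],[-3,1,183],1],
])

```text
t: 34.38
tcp_pos: [0.5468, -0.0786, 0.0223]
tool_rot: [0.0, 0.7, 0.714, -0.0]
contact_force: [0.9, -0.4, -0.6]
opening: 0.0461
finger_force: 67.7
```

Emit:
play_rows([
  [[0,0,0],[0,0,0.5],1],
  [[0,0,0],[0,0,1.5],1],
  [[0,0,0],[0,0,2],1],
  [[0,0,0],[0,0,2],1],
])

```text
t: 34.72
tcp_pos: [0.547, -0.0794, 0.0204]
tool_rot: [0.0, 0.7, 0.714, 0.0]
contact_force: [0.0, -0.6, -1.1]
opening: 0.0457
finger_force: 67.7
```

Emit:
play_rows([
  [[0,0,0],[1,0,0.7],1],
  [[0,0,0],[1,0,1.4],1],
  [[0,0,0],[1,0,2],1],
  [[0,0,0],[1,0,2],1],
])

```text
t: 35.05
tcp_pos: [0.547, -0.0791, 0.0198]
tool_rot: [0.001, 0.701, 0.714, -0.0]
contact_force: [-3.5, -1.5, 15.0]
opening: 0.046
finger_force: 69.2
```

Emit:
play_rows([
  [[0,0,0],[0,0,-1],-0.2],
  [[0,0,0],[0,0,-1],-0.5],
  [[0,0,0],[0,0,-1],-0.5],
  [[0,0,0],[0,0,-1],-0.5],
  [[0,0,0],[0,0,-25],-0.5],
  [[0,0,0],[0,0,-60],-0.5],
  [[0,0,0],[0,0,-100],-0.5],
  [[0,0,0],[0,0,-140],-0.5],
  [[0,0,0],[0,0,-180],-0.5],
  [[0,0,0],[0,-30,-210],-0.5],
])

```text
t: 35.88
tcp_pos: [0.5236, -0.0778, 0.231]
tool_rot: [0.003, 0.7, 0.714, 0.004]
contact_force: [2.0, 0.0, 1.5]
opening: 0.0643
finger_force: 0.0
```

Emit:
play_rows([
  [[0,0,0],[0,-35,0],-0.5],
  [[0,0,0],[-30,-70,0],-0.5],
  [[0,0,0],[-65,-95,0],-0.5],
  [[0,0,0],[-100,-110,0],-0.5],
  [[0,0,0],[-140,-110,0],-0.5],
  [[0,0,0],[-180,-110,0],-0.5],
  [[0,0,0],[-220,-110,0],-0.5],
  [[0,0,0],[-250,-110,0],-0.5],
  [[0,0,0],[-250,-110,0],-0.5],
  [[0,0,0],[-250,-110,0],-0.5],
])

```text
t: 36.72
tcp_pos: [0.4113, -0.3327, 0.2269]
tool_rot: [-0.0, 0.702, 0.712, -0.0]
contact_force: [0.1, 0.8, 0.8]
opening: 0.0635
finger_force: 0.0
```

```bash
python3 - <<'E'
from h import *
st();save('scene','s9.png');save('top','t9.png')
s=cv2.imread('pics/s9.png');t=cv2.imread('pics/t9.png')
a=cv2.resize(s[90:290,270:480],None,fx=1.9,fy=3*.63,interpolation=cv2.INTER_CUBIC)
b=cv2.resize(t[190:340,205:475],(800,220*2-222),interpolation=cv2.INTER_CUBIC)
A=cv2.resize(s[85:385,215:480],(400,453)); B=cv2.resize(t[185:335,315:465],(400,453),interpolation=cv2.INTER_CUBIC); C=cv2.resize(t[270:330,200:460],(800,147))
cv2.imwrite('pics/fin.png',np.vstack([np.hstack([A,B]),C]))
E
```

```text
t 36.7167 p [ 0.4113 -0.3327  0.2269] q [-0.     0.702  0.712 -0.   ] F [0.1 0.8 0.8] op 0.06346049849867942 ff 0.0 j [ 0.87  0.6  -0.45  1.85  0.36  0.78  0.25]
[[-0.015, 1.0, -0.001], [1.0, 0.015, -0.0], [-0.0, -0.001, -1.0]]
```

View pics/fin.png

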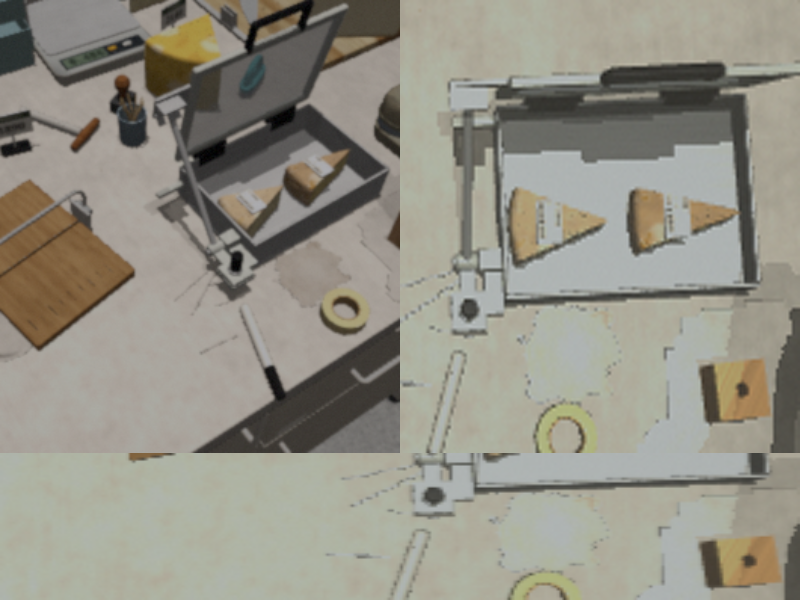

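The picture shows both portions flat on the case floor with a gap between them. The lock pin is home in the flange, the hood rests on the rod, and the worktop's front left is empty.

```bash
python3 -c "
from rig import manip
print(manip.job_done())"
```

```text
the job is handed in; nothing more can be done
None
```

The job is handed in at about 37 s: the hood rests on the rod with its cross pin in the fork, the lock pin is home, and both cheese portions that were on the worktop lie flat, side by side and right way up in the case. The hand-in gave no verdict; this is from the last camera picture and the force readings.

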